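Load a blank into the sprung drilling fixture

ROBOT

A 6-joint arm with a two-finger parallel gripper is mounted at the origin on the work surface. World frame = base frame: x ahead of the robot, y to its left, z up, the work surface at z = 0. Lengths are in mm, angles in degrees, forces in N, time in s.
With the tool pointing down it reaches from about 350 to 800 mm from the base axis. Payload 7.3 kg.
Tool frame: the origin (TCP) lies midway between the tips of the shut fingers; the grasp point (between the pads) lies 19 mm behind it; y points along the fingers, x is the direction in which the jaws open and shut, and the axes are right-handed (so a half turn about y gives the same grasp; the last joint's range is limited). The gripper opens to 85 mm and grips with 20 to 120 N. Pads are 22 mm wide; open, the fingers measure 114 mm over their backs; the gripper's body (76 mm by 85 mm) begins 54 mm behind the grasp point. The pads swing forward as they close: fully open they stand 13 mm farther back than shut.
Start: joints at [63.885, 19.595, 87.324, -0, 73.075, -8.365], TCP at [160.041, 500.031, 231.322] pointing down, gripper open.
Joint ranges: [-145.02, 145.02], [-44.19, 115.74], [2.07, 154.8], [-57.11, 237.11], [16.16, 152.29], [-177.93, 177.93]. Speed limits (degrees/s): [147.25, 147.25, 180, 180, 180, 180].

INTERFACE

Orientations are given as a 3x3 rotation matrix whose columns are the frame's x, y, z axes.
In Python, from station import telemetry, vision, ticket gives the robot as it stands. The module is installed in compiled form; this text tells all that it offers.
- The arm moves only by the tool play_rows, never from a script. Its argument "motion" is a list of rows, each an object with "travel": the shift along the tool's x, y, z in m, a list of three; "turn": the turn, a rotation vector about the tool's x, y, z in degrees, a list of three; "hand": the closure, from 0 (fully open) to 1 (shut). In form: [{"travel": [dx, dy, dz], "turn": [wx, wy, wz], "hand": hand}, ...]. A call has exactly 5 rows; each row shifts and turns the commanded pose from where the row before left it, along the tool's axes as they then stand; what a row does not reach is not made up. A row lasts 1/10 s, in which the tool goes at most 50 mm and 8.59 degrees, less where a joint would pass 70% of its speed; a pose out of reach is approached as far as the arm can. A call with a gripper value outside its range is refused whole. The fingers move at their own pace and stop on an object; the grip force is fixed at half the most. Time passes only in rows, so rows that do not move let the fingers close, or fill a call up. It gives the time, the measured TCP pose, the force and the opening at its end, in the units of the state.
- telemetry.get_state(): the state, without advancing time (a new reading comes with each control period).
- vision.grab_frame(name): name is "scene" or "side" or "wrist"; returns a dict with "frame" (400x640x3 uint8, red, green, blue), "camera_matrix" (3x3 intrinsics, pixels), "R" (3x3) and "t" (3): a world point X has camera coordinates R X + t. Camera axes: x right, y down, z forward; pixel columns grow to the right and rows downward; lengths in mm; the calibration is good to about 2 mm. A picture is of the moment at which its call begins. There is no depth.
- ticket.finish_job(): hands the job in, once; it reports no verdict.
The state is a dict: "clock": time; "joint_positions": joint angles; "joint_vel": joint speeds; "joint_efforts": joint torques, N m; "position": TCP position; "tcp_rot": TCP orientation; "ft_force": force on the tool from outside, world axes, zero at the start; "wrist_torque": the same for the moment, N m; "finger_gap": finger opening in mm.
Only numpy, scipy, OpenCV 4.12 (cv2) and the standard library are available. Lean on these libraries where they do the work, as an engineer would, in place of code of your own. Each camera call takes 0.05 s, during which the arm holds its last target.

TASK

Load the longer of the two aluminium slabs from the wooden rack into the drilling fixture: lay it flat on the fixture's rail, in line with it and centred, one end pushed fully home under the lip of the fixed stop and the sprung jaw clamping the other end. Then let go. Leave the shorter slab standing in the rack, and do not shift or knock over the steel cup and the white bottle on the bench.

Things in the scene. Friction and masses are not known exactly. Their poses are not given: they have to be found in the camera images.
- long_slab: Slab to load: aluminium, 130 x 22 x 60 mm, 0.45 kg, symmetric. Origin: its centre; x along the 130 length, y through the 22 thickness, z along the 60 width. Starts on edge (z up, centre 38 mm above bench) in one rack slot. Must end flat (y vertical): so put it down on the bench, lay it flat and regrasp it across the 60. On edge it is stable to 20 deg; pushed near the top it tips flat, centre moving 41 mm.
- short_slab: A like slab only 85 mm long (85 x 22 x 60 mm), standing on edge in the other slot of the rack; origin at its centre, same axes. Stays where it is.
- rack: Low wooden rack, fixed, 150 x 140 mm, floor 8 mm thick; origin at the centre of its underside, x axis along the slots. Two slots, centred 44 mm to either side of the origin along y, each 26 mm wide between ribs that rise to 20 mm above the bench. The slabs in it rise to 68 mm.
- fixture: Steel drilling fixture, fixed. Origin on the bench under the rail; x axis along the rail from fixed stop to sprung jaw, z up. Base plate 280 x 90 x 10 mm (x from -120 to 160 mm). Rail 40 mm wide, top 24 mm above the bench. Behind the jaw, two rods with springs lead to a bracket at x = 140 to 155 mm, 70 mm tall.
- lip_edge (a point): Middle of the lip's front edge, on its top: fixture x = -82 mm, 55 mm above the bench. The grey fixed stop, 60 mm wide, has an upright face at x = -90 mm; its lip overhangs that face by 8 mm, underside 49 mm above the bench, so the slot over the rail is 25 mm high for the 22 mm slab. The stop's back is at x = -115 mm.
- jaw_face (a point): Middle of the top edge of the jaw's face that looks to the stop, 92 mm above the bench; moves with the jaw. The jaw is a plain steel block 60 mm wide, 30 mm long, 25 to 92 mm above the bench; its face is at fixture x = 15 mm + joint jaw: a 105 mm gap to the stop at rest.
- jaw (a joint): How far the sprung jaw is pressed back (fixture +x), m: 0 at rest, 0.070 at its end. Spring 4 N + 100 N/m, damping 20 N s/m; it returns as soon as let go. 0.025 with the slab clamped; over 0.033 for the slab's tail to clear the lip. The end of the held slab can press it, at any height up to 92 mm above the bench, so the slab can pass level above the lip and then be lowered.
- seat (a point): Where the slab's centre lies when properly loaded: at fixture x = -25 mm, y = 0, 35 mm above the bench, its underside touching the rail. The jaw's grip can hold a slab that is let go a few mm too high: lower it until it touches, or press its top down afterwards (its top then lies 46 mm above the bench).
- tumbler: Bystander, loose: plain steel cup, 70 mm across, 100 mm tall; origin at the centre of its underside.
- oilcan: Bystander, loose: white plastic bottle with black cap, 60 mm across, 130 mm tall; origin at the centre of its underside.
Mind the look-alikes: they are no part of the job. What is shaped like the long_slab but purple is not meant.

How it is judged (in metres and radians):
At the end, for the whole second after the job is handed in: Long slab at rest flat on the rail (3 mm, 3.4 deg), in line (5.7 deg), centred sideways within 8 mm and lengthwise within 5 mm of the seat, so one end is under the lip at the stop; jaw pressing its other end (over 3 N, 19 to 31 mm back) (x of long_slab in the frame of fixture between -0.03 and -0.02 m and y of long_slab in the frame of fixture between -0.008 and 0.008 m and z of long_slab in the frame of fixture between 0.032 and 0.038 m and angle between the y axis of long_slab and the z axis of fixture, either way round below 0.06 rad and angle between the x axis of long_slab and the x axis of fixture, either way round below 0.1 rad and contact force between long_slab and jaw above 3 N and value of joint jaw between 0.019 and 0.031 m and linear speed of long_slab below 0.02 m/s); the robot touches nothing.
It fails at once if the short slab is moved more than 30 mm or tipped over (distance of short_slab from where it was at the start of the episode above 0.03 m or angle between short_slab's own z axis and vertical above 0.6 rad).
It fails at once if the cup is shifted more than 40 mm or knocked over (distance of tumbler from where it was at the start of the episode above 0.04 m or angle between tumbler's own z axis and vertical above 0.5 rad).
It fails at once if the bottle is shifted more than 40 mm or knocked over (distance of oilcan from where it was at the start of the episode above 0.04 m or angle between oilcan's own z axis and vertical above 0.5 rad).
It also fails if it takes over 72 s, if anything falls off the work surface, if the arm or the gripper's body presses on something with over 40 N, if the wrist force passes 120 N, or if a joint passes its speed limit or range.

## Working session

There is one attempt and no reset: what is moved stays moved. The work goes in short steps, Python scripts to look and compute and a tool call to move; the robot and the scene stay as the last step left them, time stands still between calls to the robot, and variables do not carry over. Pictures are saved under pics/ and viewed, and the job is handed in when it is done.

Besides the shell and the picture viewer there is one more tool, called after "Call:" as name(argument=value, ...) on one line, values as JSON. play_rows: Moves the arm, as the interface text tells. Its arguments: {"type":"object","properties":{"motion":{"type":"array"}},"required":["motion"]}

```bash
mkdir -p pics; python3 - <<'E'
from station import telemetry, vision
import cv2
for n in ["scene","side","wrist"]:
    f=vision.grab_frame(n); cv2.imwrite(f"pics/{n}0.png",f["frame"][:,:,::-1])
    print(n,f["camera_matrix"],f["R"],f["t"])
s=telemetry.get_state()
for k in s: print(k,s[k])
E
```

```text
scene [[448.07223652   0.         321.10080341]
 [  0.         448.07223652 197.27658261]
 [  0.           0.           1.        ]] [[-0.73518529  0.67772032 -0.01406245]
 [ 0.55320539  0.58786537 -0.59023563]
 [-0.39174785 -0.44171198 -0.80710851]] [ 360.87318939 -288.77114248 1562.90066714]
side [[400.12014481   0.         315.3287285 ]
 [  0.         400.12014481 205.25454414]
 [  0.           0.           1.        ]] [[ 0.99209734 -0.1248267  -0.01269487]
 [-0.09830655 -0.71045127 -0.69684633]
 [ 0.07796594  0.69258738 -0.7171081 ]] [-492.61922289  158.46978642  980.09011073]
wrist [[319.03867933   0.         326.37417037]
 [  0.         319.03867933 196.34526364]
 [  0.           0.           1.        ]] [[ 0.30501771  0.95234582 -0.00127918]
 [ 0.9028424  -0.28873479  0.31860291]
 [ 0.3030508  -0.09833442 -0.94788741]] [-523.52544559  -41.49037295  380.806937  ]
clock 0.15
joint_positions [ 6.38847382e+01  1.96279478e+01  8.73623857e+01 -5.90276746e-04
  7.30762276e+01 -8.36469971e+00]
joint_vel [-0.07648685 -0.05119105 -0.14869573 -0.04681869 -0.04996871 -0.06830006]
joint_efforts [ 1.43033751e-03 -4.33908963e+01 -2.46147501e+01 -9.42790712e-05
  5.76299673e-03 -7.48571978e-06]
position [159.9070207  499.74987438 230.79329209]
tcp_rot [[ 3.04870491e-01 -5.02510263e-04 -9.52393685e-01]
 [ 9.52393122e-01 -1.04745104e-03  3.04870864e-01]
 [-1.15078649e-03 -9.99999325e-01  1.59250405e-04]]
ft_force [ 0.02270286 -0.66998589 -0.56322844]
wrist_torque [-0.02619153 -0.02421356  0.00924697]
finger_gap 85.39846628409605
```

View pics/scene0.png

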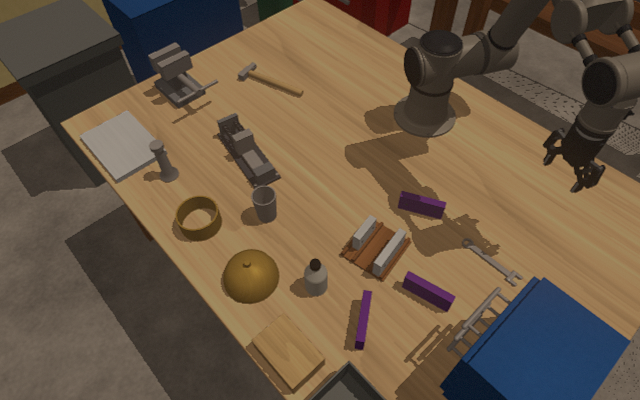

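View pics/side0.png

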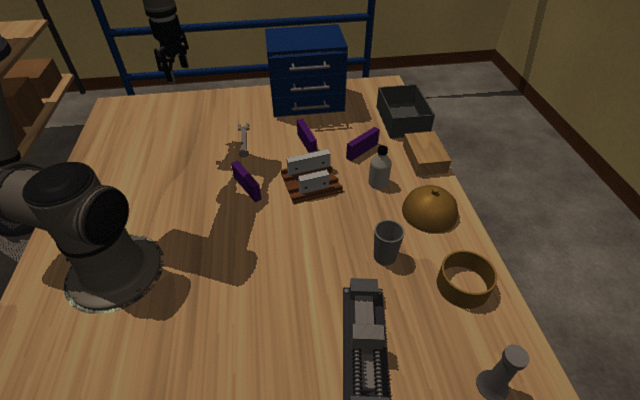

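View pics/wrist0.png

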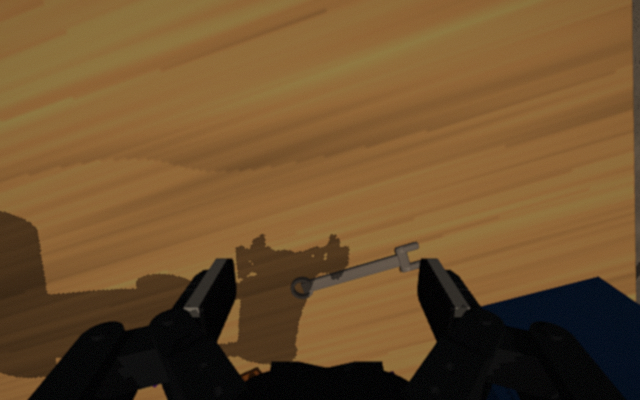

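```bash
cat > h.py <<'E'
import numpy as np, cv2
def ray(f,uv):
    K,R,t=f["camera_matrix"],np.array(f["R"]),np.array(f["t"])
    d=R.T@np.linalg.solve(K,np.array([uv[0],uv[1],1.]));c=-R.T@t
    return c,d
def onplane(f,uv,z):
    c,d=ray(f,uv); return c+d*(z-c[2])/d[2]
def proj(f,X):
    p=f["camera_matrix"]@(f["R"]@np.array(X,float)+f["t"]);return p[:2]/p[2]
def crop(f,x0,y0,w,h,s,name):
    im=f["frame"][y0:y0+h,x0:x0+w,::-1]
    im=np.ascontiguousarray(im)
    im=cv2.resize(im,None,fx=s,fy=s,interpolation=cv2.INTER_CUBIC)
    im=cv2.convertScaleAbs(im,alpha=1.4)
    for x in range((x0//10+1)*10,x0+w,10):
        cv2.line(im,(int((x-x0+.5)*s),0),(int((x-x0+.5)*s),8),(0,255,0),1); cv2.putText(im,str(x),(int((x-x0+.5)*s)-12,20),0,.4,(0,255,0),1)
    for y in range((y0//10+1)*10,y0+h,10):
        cv2.line(im,(0,int((y-y0+.5)*s)),(8,int((y-y0+.5)*s)),(0,255,0),1); cv2.putText(im,str(y),(10,int((y-y0+.5)*s)+4),0,.4,(0,255,0),1)
    cv2.imwrite(name,im)
E
python3 - <<'E'
from station import vision
from h import *
import pickle
F={n:vision.grab_frame(n) for n in ["scene","side"]}
pickle.dump(F,open("F0.pkl","wb"))
crop(F["scene"],335,205,80,75,8,"pics/s_rack.png")
crop(F["side"],275,140,80,65,8,"pics/d_rack.png")
crop(F["scene"],205,105,85,85,7,"pics/s_fix.png")
crop(F["side"],325,270,80,130,4.6,"pics/d_fix.png")
E
```

```text
(no output)
```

View pics/s_rack.png

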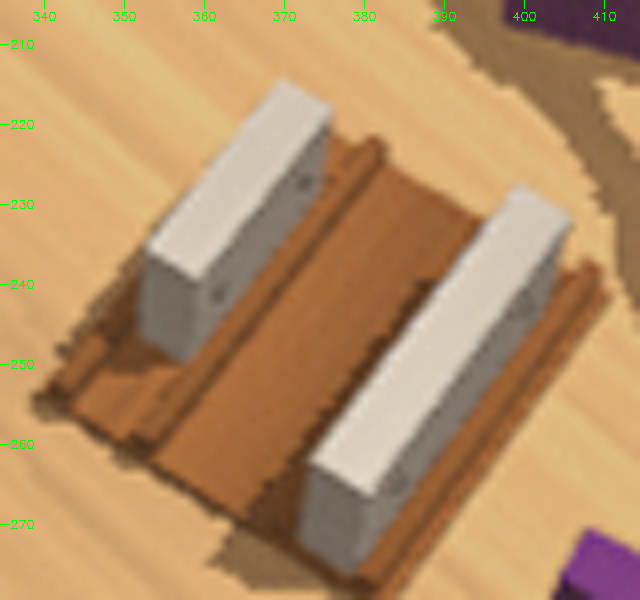

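View pics/d_rack.png

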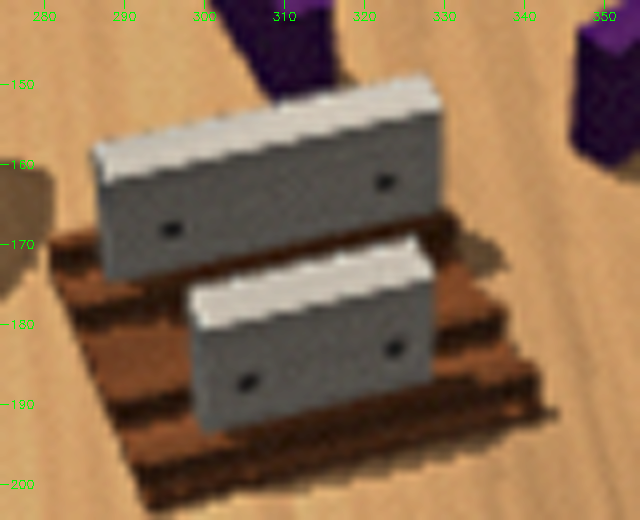

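View pics/s_fix.png

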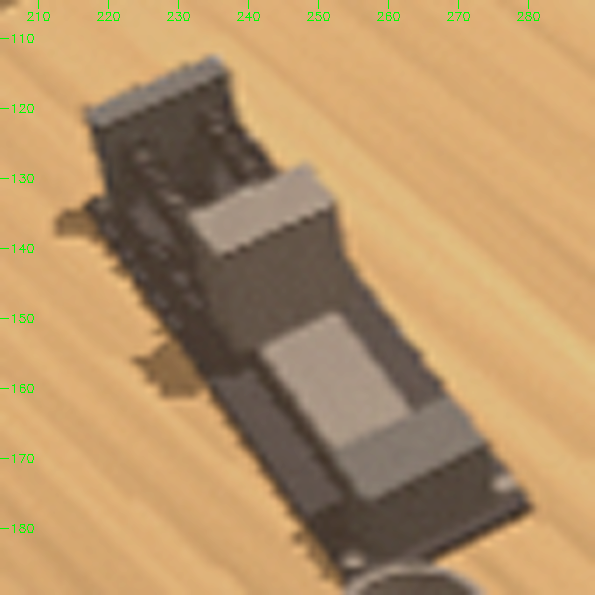

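View pics/d_fix.png

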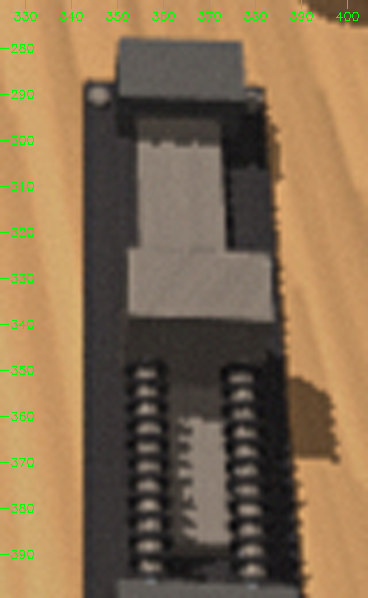

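```bash
cat > m.py <<'E'
from h import *
import pickle
F=pickle.load(open("F0.pkl","rb"))
S,D=F["scene"],F["side"]
np.set_printoptions(precision=1,suppress=True)
def tri(a,b):
    A=[];
    (c1,d1),(c2,d2)=ray(S,a),ray(D,b)
    d1=d1/np.linalg.norm(d1);d2=d2/np.linalg.norm(d2)
    P=np.eye(3)*2-np.outer(d1,d1)-np.outer(d2,d2)
    X=np.linalg.solve(P,(np.eye(3)-np.outer(d1,d1))@c1+(np.eye(3)-np.outer(d2,d2))@c2)
    return X
def q(name,f,pts,z): 
    P=np.array([onplane(f,p,z) for p in pts]);print(name,[p[:2] for p in P],"mean",P.mean(0)[:2]); return P
P=q("long S",S,[(399.5,227.6),(406,232),(380.5,266),(373.5,261.5)],68)
print(np.linalg.norm(P-np.roll(P,1,0),axis=1))
P=q("long D",D,[(286.5,157.2),(287.8,162),(329,152.8),(327.3,148.8)],68)
print(np.linalg.norm(P-np.roll(P,1,0),axis=1))
q("short S",S,[(370,214.5),(375.8,218.5),(359.5,239.5),(353,234.5)],68)
P=q("lip S",S,[(252.1,168.8),(268.8,161.2)],55); P=q("stopback S",S,[(257.6,176.4),(274.5,167.4)],55)
q("lip D",D,[(350.2,290.8),(377.3,291.2)],55); q("stopback D",D,[(350.2,278.2),(377.3,278.6)],55)
q("jawf S",S,[(235.9,140.6),(252.8,133.5)],92);
q("jawf D",D,[(352.8,323.2),(383.2,324.5)],92);q("jawb D",D,[(352.3,338),(383.8,339)],92)
print("tri far-left",tri((399.5,227.6),(286.5,157.2)),tri((380.5,266),(329,152.8)) , tri((373.5,261.5),(329,152.8)))
E
python3 m.py
```

```text
long S [array([452.9, 272.6]), array([450.7, 293.8]), array([575.2, 316.4]), array([578.8, 295.4])] mean [514.4 294.6]
[128.   21.3 126.5  21.3]
long D [array([449.3, 291.7]), array([451.3, 269.4]), array([575.1, 294.5]), array([572.9, 314.1])] mean [512.2 292.4]
[125.7  22.4 126.3  19.7]
short S [array([479.9, 188.7]), array([478. , 208.7]), array([558.2, 224.9]), array([559.8, 202.2])] mean [519.  206.1]
lip S [array([ 611.8, -175.9]), array([ 555.9, -164.8])] mean [ 583.9 -170.4]
stopback S [array([ 617.8, -141.1]), array([ 558.9, -133.6])] mean [ 588.4 -137.3]
lip D [array([ 552.3, -168.3]), array([ 610.1, -177. ])] mean [ 581.2 -172.6]
stopback D [array([ 558.2, -136.4]), array([ 617.6, -145.5])] mean [ 587.9 -141. ]
jawf S [array([ 594.4, -271.8]), array([ 538.2, -260. ])] mean [ 566.3 -265.9]
jawf D [array([ 537.7, -262.8]), array([ 595.2, -273.1])] mean [ 566.5 -267.9]
jawb D [array([ 531.1, -292.3]), array([ 589.2, -302. ])] mean [ 560.2 -297.2]
tri far-left [453.  276.6  77.1] [574.1 311.9  56.5] [576.6 295.3  66.5]
```

```bash
cat >> m.py <<'E'
print()
q("cup top S",S,[(265,192)],100); q("cup base D",D,[(387,259)],0)
q("bottle base S",S,[(316,290)],0); q("bottle base D",D,[(380,185)],0)
q("purple S",S,[(400,204),(443,215),(404,286),(451,306),(361,345),(368,296)],5)
x=proj(D,[480,30,0]);print(x, proj(D,[573,-228,35]),proj(S,[573,-228,35]))
E
python3 m.py | sed -n '/^$/,$p'
```

```text
cup top S [array([655.3, -50. ])] mean [655.3 -50. ]
cup base D [array([668.6, -57.1])] mean [668.6 -57.1]
bottle base S [array([720.1, 228.9])] mean [720.1 228.9]
bottle base D [array([715. , 208.2])] mean [715.  208.2]
purple S [array([353.6, 197.5]), array([292. , 309.4]), array([544.9, 380.1]), array([499.3, 498.3]), array([738.3, 411.5]), array([634.2, 335.1])] mean [510.4 355.3]
[307.6 239.9] [364.7 319.2] [252.7 157.1]
```

Call:
play_rows(motion=[{"travel":[0,0,0],"turn":[0,-7.05,0],"hand":0},{"travel":[0,0,0],"turn":[0,-7.05,0],"hand":0},{"travel":[0,0,0],"turn":[0,-7.05,0],"hand":0},{"travel":[0,0,0],"turn":[0,-7.05,0],"hand":0},{"travel":[-0.0267,0,-0.031],"turn":[0,0,0],"hand":0}])

```text
clock: 0.75
position: [193.0, 480.7, 231.2]
tcp_rot: [[-0.19, -0.001, -0.982], [0.982, 0.001, -0.19], [0.001, -1.0, 0.001]]
ft_force: [1.4, 0.1, 0.8]
finger_gap: 85.3
```

Call:
play_rows(motion=[{"travel":[-0.0267,0,-0.031],"turn":[0,0,0],"hand":0},{"travel":[-0.0267,0,-0.031],"turn":[0,0,0],"hand":0},{"travel":[-0.0267,0,-0.031],"turn":[0,0,0],"hand":0},{"travel":[-0.0267,0,-0.031],"turn":[0,0,0],"hand":0},{"travel":[-0.0267,0,-0.031],"turn":[0,0,0],"hand":0}])

```text
clock: 1.25
position: [373.2, 375.2, 231.3]
tcp_rot: [[-0.181, -0.0, -0.983], [0.983, 0.0, -0.181], [0.0, -1.0, 0.0]]
ft_force: [-0.1, 0.7, -1.4]
finger_gap: 85.4
```

Call:
play_rows(motion=[{"travel":[-0.0267,0,-0.031],"turn":[0,0,0],"hand":0},{"travel":[-0.0267,0,-0.031],"turn":[0,0,0],"hand":0},{"travel":[-0.0267,0,-0.031],"turn":[0,0,0],"hand":0},{"travel":[-0.0267,0,-0.031],"turn":[0,0,0],"hand":0},{"travel":[0,0,0],"turn":[0,0,0],"hand":0}])

```text
clock: 1.75
position: [517.0, 290.6, 230.5]
tcp_rot: [[-0.177, 0.001, -0.984], [0.984, -0.001, -0.177], [-0.001, -1.0, -0.001]]
ft_force: [0.0, -0.5, -0.7]
finger_gap: 85.5
```

```bash
cat > snap.py <<'E'
import sys
from station import vision, telemetry
from h import *
import pickle
n,tag=sys.argv[1],sys.argv[2]
f=vision.grab_frame(n); pickle.dump(f,open(f"{tag}.pkl","wb"))
if len(sys.argv)>3:
    a=[float(v) for v in sys.argv[3:]]; crop(f,int(a[0]),int(a[1]),int(a[2]),int(a[3]),a[4],f"pics/{tag}.png")
else: cv2.imwrite(f"pics/{tag}.png",f["frame"][:,:,::-1])
s=telemetry.get_state(); np.set_printoptions(precision=3,suppress=True)
print(s["clock"],s["position"],s["tcp_rot"][:,0],s["tcp_rot"][:,1],s["ft_force"],s["finger_gap"],s["joint_positions"])
E
python3 snap.py wrist w1
```

```text
1.8 [514.893 292.051 230.498] [-0.178  0.984 -0.   ] [-0.001 -0.    -1.   ] [-0.237  0.198 -0.01 ] 85.00249966380929 [ 22.15   26.76   76.27   -0.006  77.017 -78.093]
```

View pics/w1.png

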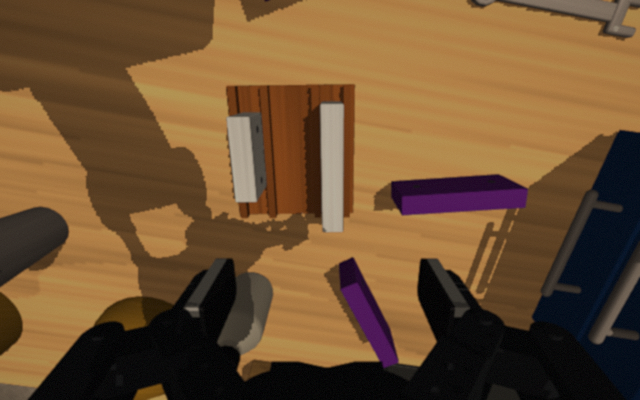

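```bash
python3 - <<'E'
from h import *
import pickle
np.set_printoptions(precision=1,suppress=True)
f=pickle.load(open("w1.pkl","rb"))
im=cv2.cvtColor(f["frame"],cv2.COLOR_RGB2HSV)
m=((im[...,1]<50)&(im[...,2]>150)).astype(np.uint8)
n,l,st,c=cv2.connectedComponentsWithStats(m)
for i in range(1,n):
    if st[i,4]>300:
        r=cv2.minAreaRect(np.argwhere(l==i)[:,::-1].astype(np.float32))
        P=np.array([onplane(f,p,68) for p in cv2.boxPoints(r)])
        e=np.diff(P[:,:2],axis=0); k=np.argmax(np.linalg.norm(e,axis=1));
        print(r,P[:,:2],P.mean(0),np.linalg.norm(e,axis=1),np.degrees(np.arctan2(e[k,1],e[k,0])))
E
```

```text
((331.5, 167.0), (126.0, 21.0), 90.0) [[450.1 272.6]
 [446.7 291.6]
 [571.2 316. ]
 [575.1 294.3]] [510.7 293.6  68. ] [ 19.3 126.8  22. ] 11.063067794487672
((241.22169494628906, 158.69798278808594), (85.31340026855469, 21.094999313354492), 84.64418029785156) [[477.3 188.2]
 [472.  207.3]
 [554.2 223.5]
 [560.1 202.7]] [515.9 205.4  68. ] [19.8 83.7 21.6] 11.17810262160593
```

Call:
play_rows(motion=[{"travel":[0.0005,0.045,0.0006],"turn":[0,-0.1,0],"hand":0},{"travel":[0.0005,0.045,0.0006],"turn":[0,-0.1,0],"hand":0},{"travel":[0.0005,0.045,0.0006],"turn":[0,-0.1,0],"hand":0},{"travel":[0.0005,0.025,0.0006],"turn":[0,-0.1,0],"hand":0},{"travel":[0,0,0],"turn":[0,0,0],"hand":0}])

```text
clock: 2.3
position: [507.0, 295.0, 67.6]
tcp_rot: [[-0.189, -0.008, -0.982], [0.982, -0.003, -0.189], [-0.001, -1.0, 0.008]]
ft_force: [0.0, 0.1, 0.0]
finger_gap: 85.5
```

```bash
python3 snap.py wrist w2; python3 snap.py scene s2 320 190 110 90 7
```

```text
2.35 [508.874 295.598  70.271] [-0.189  0.982 -0.   ] [-0.003 -0.001 -1.   ] [0.246 0.147 0.518] 85.3348154528354 [ 22.684  35.702  88.174   0.018  56.332 -78.237]
2.4 [510.319 296.014  72.067] [-0.189  0.982  0.   ] [ 0.  0. -1.] [0.363 0.502 0.556] 85.44801701534318 [ 22.669  35.589  88.048   0.014  56.345 -78.241]
```

View pics/w2.png

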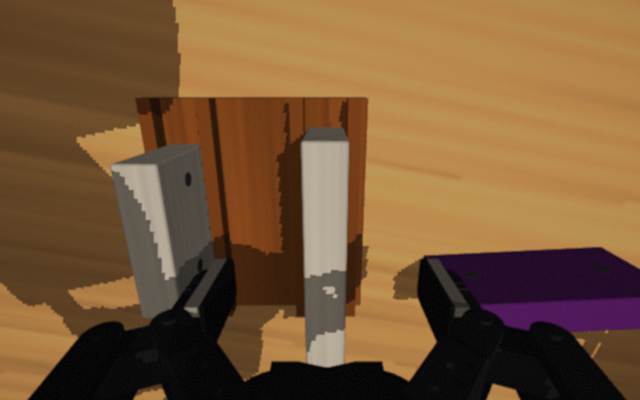

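View pics/s2.png

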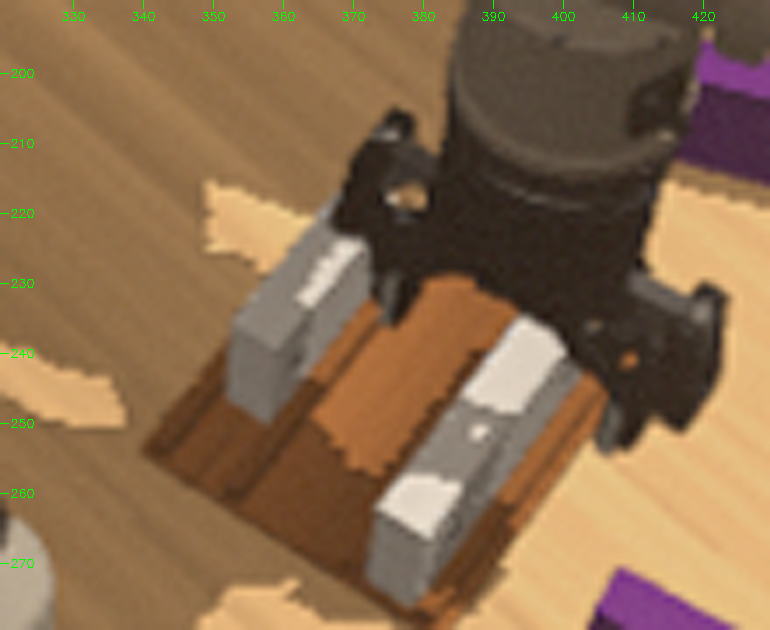

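Call:
play_rows(motion=[{"travel":[-0.001,0.015,-0.001],"turn":[0,0,0],"hand":0.25},{"travel":[0,0.012,0],"turn":[0,0,0],"hand":0.25},{"travel":[0,0.01,0],"turn":[0,0,0],"hand":0.25},{"travel":[0,0.007,0],"turn":[0,0,0],"hand":0.25},{"travel":[0,0,0],"turn":[0,0,0],"hand":0.25}])

```text
clock: 2.9
position: [511.3, 294.3, 26.6]
tcp_rot: [[-0.188, -0.001, -0.982], [0.982, -0.0, -0.188], [-0.0, -1.0, 0.001]]
ft_force: [-0.9, -0.7, -0.3]
finger_gap: 64.3
```

Call:
play_rows(motion=[{"travel":[0,0,0],"turn":[0,0,0],"hand":1},{"travel":[0,0,0],"turn":[0,0,0],"hand":1},{"travel":[0,0,0],"turn":[0,0,0],"hand":1},{"travel":[0,0,0],"turn":[0,0,0],"hand":1},{"travel":[0,0,0],"turn":[0,0,0],"hand":1}])

```text
clock: 3.4
position: [512.1, 294.6, 27.9]
tcp_rot: [[-0.188, 0.001, -0.982], [0.982, 0.001, -0.188], [0.0, -1.0, -0.001]]
ft_force: [-0.7, 0.4, 3.9]
finger_gap: 21.4
```

Call:
play_rows(motion=[{"travel":[0,-0.01,0],"turn":[0,0,0],"hand":1},{"travel":[0,-0.025,0],"turn":[0,0,0],"hand":1},{"travel":[0,-0.03,0],"turn":[0,0,0],"hand":1},{"travel":[0,-0.03,0],"turn":[0,0,0],"hand":1},{"travel":[0,-0.03,0],"turn":[0,0,0],"hand":1}])

```text
clock: 3.9
position: [511.0, 294.0, 153.0]
tcp_rot: [[-0.188, -0.002, -0.982], [0.982, -0.001, -0.188], [-0.0, -1.0, 0.002]]
ft_force: [0.6, 0.4, -4.7]
finger_gap: 21.2
```

```bash
python3 snap.py side d3
```

```text
3.95 [513.441 295.114 158.679] [-0.188  0.982  0.001] [ 0.006  0.003 -1.   ] [2.634 0.472 0.747] 21.135579996618826 [ 22.478  29.958  82.727  -0.002  66.916 -78.376]
```

View pics/d3.png

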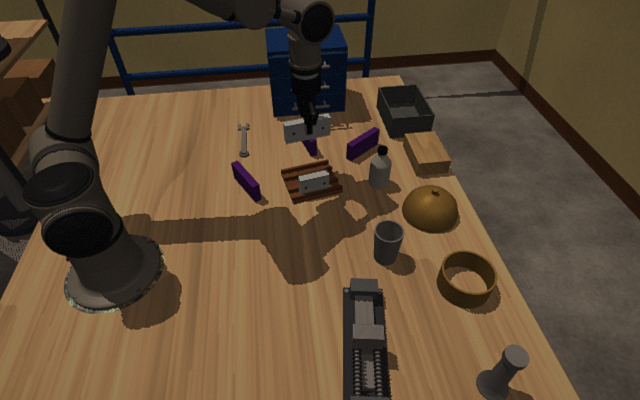

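Call:
play_rows(motion=[{"travel":[-0.0377,0,0.0119],"turn":[0,0,0],"hand":1},{"travel":[-0.0377,0,0.0119],"turn":[0,0,0],"hand":1},{"travel":[-0.0377,0,0.0119],"turn":[0,0,0],"hand":1},{"travel":[-0.0377,0,0.0119],"turn":[0,0,0],"hand":1},{"travel":[-0.0377,0,0.0119],"turn":[0,0,0],"hand":1}])

```text
clock: 4.45
position: [487.6, 96.6, 151.5]
tcp_rot: [[-0.189, -0.002, -0.982], [0.982, -0.0, -0.189], [0.0, -1.0, 0.002]]
ft_force: [-0.1, -1.2, -5.1]
finger_gap: 21.5
```

Call:
play_rows(motion=[{"travel":[-0.0377,0,0.0119],"turn":[0,0,0],"hand":1},{"travel":[-0.0377,0,0.0119],"turn":[0,0,0],"hand":1},{"travel":[0,0.005,0],"turn":[0,8,0],"hand":1},{"travel":[0,0.005,0],"turn":[0,8,0],"hand":1},{"travel":[0,0.005,0],"turn":[0,8,0],"hand":1}])

```text
clock: 4.95
position: [478.8, 19.0, 136.4]
tcp_rot: [[0.234, -0.002, -0.972], [0.972, 0.0, 0.234], [-0.0, -1.0, 0.002]]
ft_force: [0.1, 0.4, -5.9]
finger_gap: 20.9
```

Call:
play_rows(motion=[{"travel":[0,0.005,0],"turn":[0,8,0],"hand":1},{"travel":[0,0.005,0],"turn":[0,8,0],"hand":1},{"travel":[0,0.005,0],"turn":[0,8,0],"hand":1},{"travel":[0,0.005,0],"turn":[0,8,0],"hand":1},{"travel":[0,0.005,0],"turn":[0,8,0],"hand":1}])

```text
clock: 5.45
position: [478.8, 19.6, 111.4]
tcp_rot: [[0.804, -0.002, -0.595], [0.595, 0.0, 0.804], [-0.001, -1.0, 0.001]]
ft_force: [1.2, 0.0, -4.5]
finger_gap: 21.5
```

Call:
play_rows(motion=[{"travel":[0,0.005,0],"turn":[0,8,0],"hand":1},{"travel":[0,0.005,0],"turn":[0,8,0],"hand":1},{"travel":[0,0.005,0],"turn":[0,8,0],"hand":1},{"travel":[0,0.005,0],"turn":[0,8,0],"hand":1},{"travel":[0,0.005,0],"turn":[0,8,0],"hand":1}])

```text
clock: 5.95
position: [478.9, 19.6, 86.4]
tcp_rot: [[0.998, -0.002, 0.061], [-0.061, 0.0, 0.998], [-0.002, -1.0, 0.0]]
ft_force: [0.4, -0.5, -4.5]
finger_gap: 21.1
```

Call:
play_rows(motion=[{"travel":[0,0.02,0],"turn":[0,6.85,0],"hand":1},{"travel":[0,0.02,0],"turn":[0,0,0],"hand":1},{"travel":[0,0.012,0],"turn":[0,0,0],"hand":1},{"travel":[0,0.008,0],"turn":[0,0,0],"hand":1},{"travel":[0,0,0],"turn":[0,0,0],"hand":1}])

```text
clock: 6.45
position: [478.6, 19.6, 26.1]
tcp_rot: [[0.985, -0.003, 0.174], [-0.174, 0.0, 0.985], [-0.003, -1.0, -0.0]]
ft_force: [0.6, -0.2, -5.5]
finger_gap: 21.6
```

Call:
play_rows(motion=[{"travel":[0,0.002,0],"turn":[0,0,0],"hand":1},{"travel":[0,0.002,0],"turn":[0,0,0],"hand":1},{"travel":[0,0.0015,0],"turn":[0,0,0],"hand":1},{"travel":[0,0,0],"turn":[0,0,0],"hand":1},{"travel":[0,0,0],"turn":[0,0,0],"hand":1}])

```text
clock: 6.95
position: [479.7, 19.6, 22.0]
tcp_rot: [[0.985, 0.0, 0.174], [-0.174, 0.0, 0.985], [0.0, -1.0, 0.0]]
ft_force: [0.2, 0.7, -5.0]
finger_gap: 21.4
```

Call:
play_rows(motion=[{"travel":[0,0.001,0],"turn":[0,0,0],"hand":1},{"travel":[0,0.001,0],"turn":[0,0,0],"hand":1},{"travel":[0,0.001,0],"turn":[0,0,0],"hand":1},{"travel":[0,0,0],"turn":[0,0,0],"hand":1},{"travel":[0,0,0],"turn":[0,0,0],"hand":1}])

```text
clock: 7.45
position: [479.8, 19.6, 19.9]
tcp_rot: [[0.985, 0.001, 0.174], [-0.174, -0.0, 0.985], [0.001, -1.0, 0.0]]
ft_force: [-3.7, -0.2, 8.6]
finger_gap: 21.4
```

Call:
play_rows(motion=[{"travel":[0,0,0],"turn":[0,0,0],"hand":0.3},{"travel":[0,0,0],"turn":[0,0,0],"hand":0.3},{"travel":[0,0,0],"turn":[0,0,0],"hand":0.3},{"travel":[0,-0.01,0],"turn":[0,0,0],"hand":0.3},{"travel":[0,-0.03,0],"turn":[0,0,0],"hand":0.3}])

```text
clock: 7.95
position: [478.0, 19.7, 57.8]
tcp_rot: [[0.985, -0.005, 0.174], [-0.174, 0.001, 0.985], [-0.005, -1.0, -0.0]]
ft_force: [0.9, -0.4, 0.4]
finger_gap: 59.8
```

Call:
play_rows(motion=[{"travel":[0,-0.04,0],"turn":[0,0,0],"hand":0.3},{"travel":[-0.025,0,0],"turn":[0,0,0],"hand":1},{"travel":[-0.025,0,0],"turn":[0,0,0],"hand":1},{"travel":[0,0,0],"turn":[0,0,0],"hand":1},{"travel":[0,0,0],"turn":[0,0,0],"hand":1}])

```text
clock: 8.45
position: [430.9, 28.2, 99.6]
tcp_rot: [[0.985, 0.002, 0.173], [-0.173, -0.0, 0.985], [0.002, -1.0, 0.0]]
ft_force: [0.8, 0.3, 0.0]
finger_gap: 1.4
```

```bash
python3 snap.py side d4 200 130 220 150 3.5;python3 snap.py wrist w4
```

```text
8.5 [431.42   28.111  99.425] [ 0.985 -0.174  0.002] [ 0.002 -0.    -1.   ] [-0.051  0.54  -0.741] -0.034619562636261716 [ -6.453  19.786 111.699   0.005  48.404   3.541]
8.55 [431.563  28.069  99.235] [ 0.985 -0.174  0.002] [ 0.002 -0.    -1.   ] [0.676 0.774 0.452] -0.036360329922468515 [ -6.458  19.822 111.681   0.007  48.398   3.542]
```

View pics/d4.png

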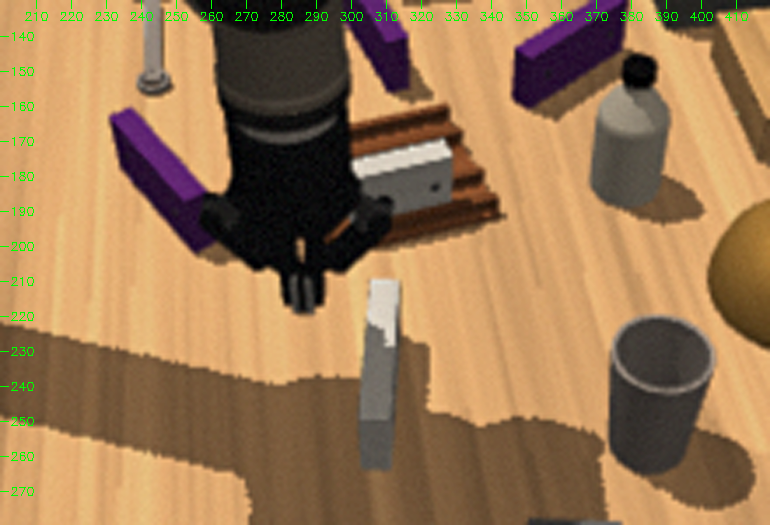

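View pics/w4.png

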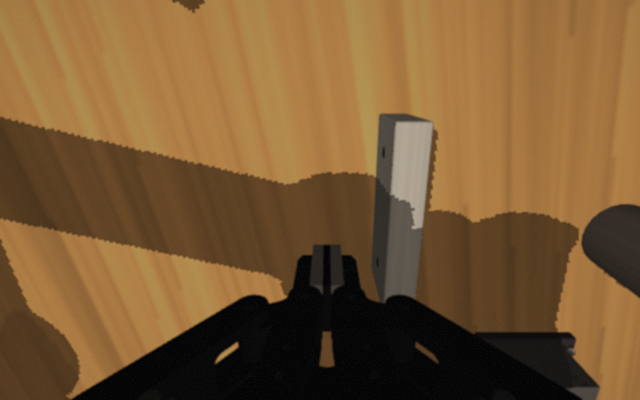

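Call:
play_rows(motion=[{"travel":[0,0.03,0],"turn":[0,0,0],"hand":1},{"travel":[0.005,0.019,0],"turn":[0,0,0],"hand":1},{"travel":[0.007,0,0],"turn":[0,0,0],"hand":1},{"travel":[0.007,0,0],"turn":[0,0,0],"hand":1},{"travel":[0.006,0,0],"turn":[0,0,0],"hand":1}])

```text
clock: 9.05
position: [456.8, 23.6, 50.7]
tcp_rot: [[0.985, 0.002, 0.174], [-0.174, -0.0, 0.985], [0.002, -1.0, 0.0]]
ft_force: [0.1, 0.4, -0.7]
finger_gap: -0.2
```

Call:
play_rows(motion=[{"travel":[0.006,0,0],"turn":[0,0,0],"hand":1},{"travel":[0.006,0,0],"turn":[0,0,0],"hand":1},{"travel":[0.006,0,0],"turn":[0,0,0],"hand":1},{"travel":[0.006,0,0],"turn":[0,0,0],"hand":1},{"travel":[0.006,0,0],"turn":[0,0,0],"hand":1}])

```text
clock: 9.55
position: [485.2, 18.6, 49.9]
tcp_rot: [[0.985, 0.0, 0.174], [-0.174, 0.0, 0.985], [0.0, -1.0, 0.0]]
ft_force: [-0.9, 0.5, 0.7]
finger_gap: 0.2
```

```bash
python3 snap.py side d5 200 130 220 150 3.5
```

```text
9.6 [486.23   18.358  49.946] [ 0.985 -0.174  0.002] [ 0.002 -0.    -1.   ] [ 0.348 -0.52  -0.662] -0.30450910604661496 [ -6.874  29.017 106.182   0.006  44.708   3.133]
```

View pics/d5.png

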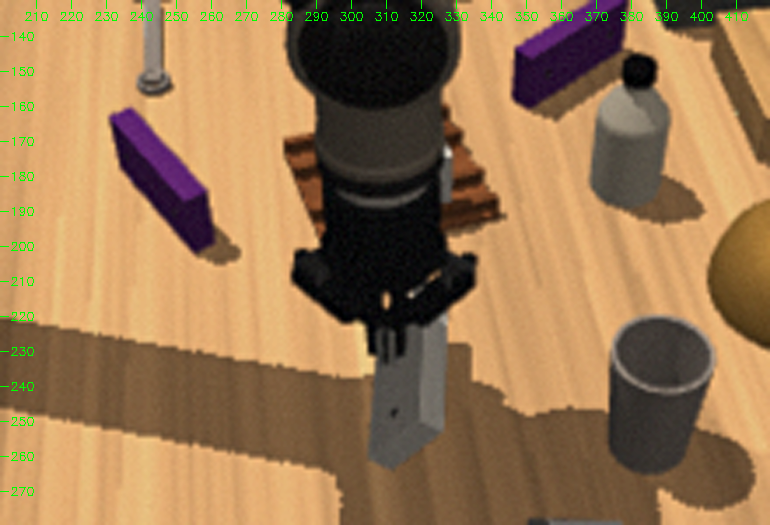

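Call:
play_rows(motion=[{"travel":[0.004,0,0],"turn":[0,0,0],"hand":1},{"travel":[0,0,0],"turn":[0,0,0],"hand":1},{"travel":[0,-0.03,0],"turn":[0,0,0],"hand":0},{"travel":[-0.02,-0.045,0],"turn":[0,0,0],"hand":0},{"travel":[-0.02,-0.045,0],"turn":[0,0,0],"hand":0}])

```text
clock: 10.1
position: [448.0, 25.0, 170.5]
tcp_rot: [[0.985, -0.002, 0.174], [-0.174, 0.0, 0.985], [-0.002, -1.0, -0.0]]
ft_force: [0.7, -0.6, 0.2]
finger_gap: 43.1
```

```bash
python3 snap.py side d6 200 130 220 150 3.5; python3 snap.py scene s6 250 130 150 110 5; python3 snap.py wrist w6
```

```text
10.15 [448.427  25.508 177.377] [ 0.985 -0.173  0.007] [ 0.007 -0.001 -1.   ] [-0.058  1.628  5.973] 50.32134334568746 [ -6.546  14.727 103.701   0.013  61.166   3.408]
10.2 [449.93   25.183 174.84 ] [ 0.985 -0.173  0.009] [ 0.009 -0.001 -1.   ] [ 0.05  -0.848 -0.536] 58.08469274128744 [ -6.564  15.001 103.781   0.01   60.713   3.398]
10.25 [449.769  25.058 172.404] [ 0.985 -0.173  0.006] [ 0.006 -0.001 -1.   ] [-0.258  0.146 -0.68 ] 65.41777946295984 [ -6.579  15.242 103.886   0.006  60.525   3.394]
```

View pics/d6.png

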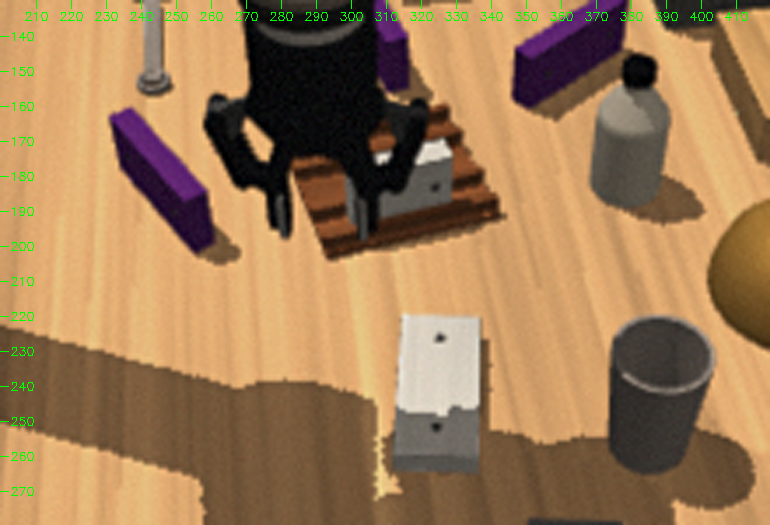

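View pics/s6.png

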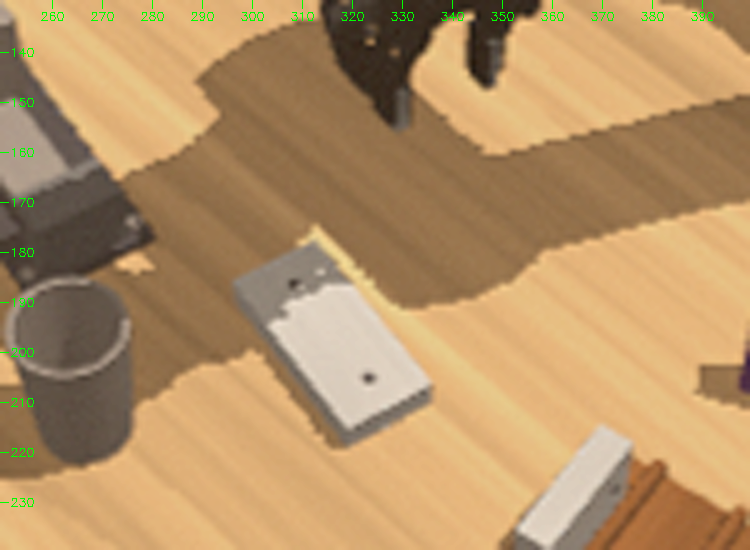

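View pics/w6.png

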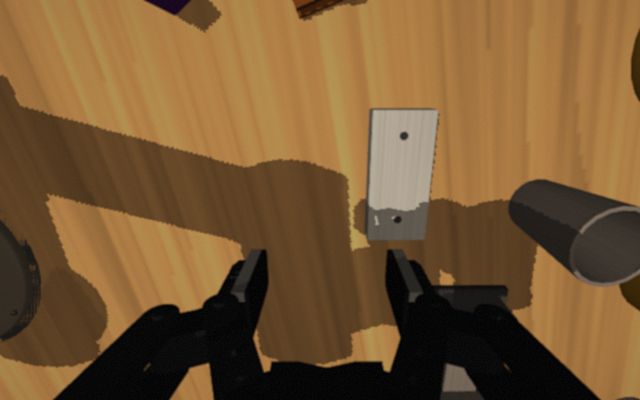

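```bash
python3 - <<'E'
from h import *
import pickle
np.set_printoptions(precision=1,suppress=True)
for t,pts in [("s6",[(295.9,186.5),(313.1,178.1),(336.1,207.1),(319.5,215.9)]),("d6",[(314.4,219.5),(336.9,220.4),(336.4,260.9),(311.5,259.8)]),("w6",[(372,109),(437,109),(427,240),(369,239)])]:
    f=pickle.load(open(t+".pkl","rb"))
    P=np.array([onplane(f,p,22)[:2] for p in pts]);e=np.roll(P,-1,0)-P
    print(t,P.mean(0),np.linalg.norm(e,axis=1),np.degrees(np.arctan2(e[:,1],e[:,0]))%180)
E
```

```text
s6 [525.3  15.1] [ 60.8 128.8  57.2 129.3] [169.   79.4 169.5  81. ]
d6 [522.    8.4] [ 59.5 131.2  60.1 131.3] [169.1  80.2 169.2  79.9]
w6 [522.   12.1] [ 58.4 130.2  59.8 128.8] [170.   81.8 168.7  81.3]
```

Call:
play_rows(motion=[{"travel":[0.037,0,0],"turn":[0,0,0],"hand":0},{"travel":[0.037,0.02,0],"turn":[0,0,0],"hand":0},{"travel":[0,0.04,0],"turn":[0,0,0],"hand":0},{"travel":[0,0.04,0],"turn":[0,0,0],"hand":0},{"travel":[0,0.02,0],"turn":[0,0,0],"hand":0}])

```text
clock: 10.75
position: [519.3, 12.3, 44.8]
tcp_rot: [[0.985, -0.008, 0.174], [-0.174, 0.001, 0.985], [-0.008, -1.0, -0.0]]
ft_force: [-0.1, -0.5, 0.2]
finger_gap: 85.8
```

```bash
python3 snap.py wrist w7;  python3 snap.py side d7 240 150 180 130 4
```

```text
10.8 [518.137  12.412  42.972] [ 0.985 -0.174 -0.011] [-0.011  0.001 -1.   ] [-1.928 -0.356 -1.789] 85.36935678885834 [ -7.107  32.403 100.816   0.006  47.407   2.905]
10.85 [519.027  12.372  45.355] [ 0.985 -0.174 -0.009] [-0.009  0.001 -1.   ] [ 0.485  0.156 -0.238] 85.64129078697924 [ -7.099  32.211 100.663   0.005  47.649   2.904]
```

View pics/w7.png

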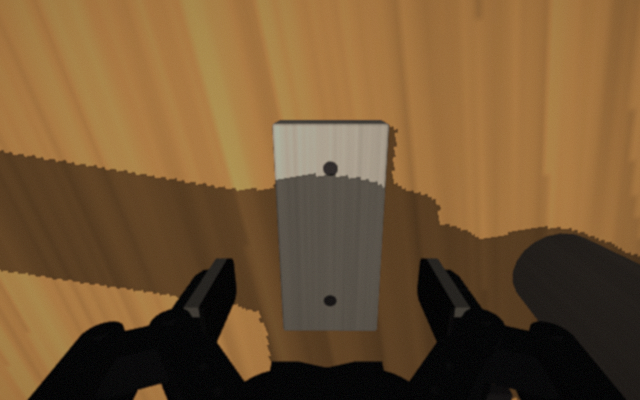

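View pics/d7.png

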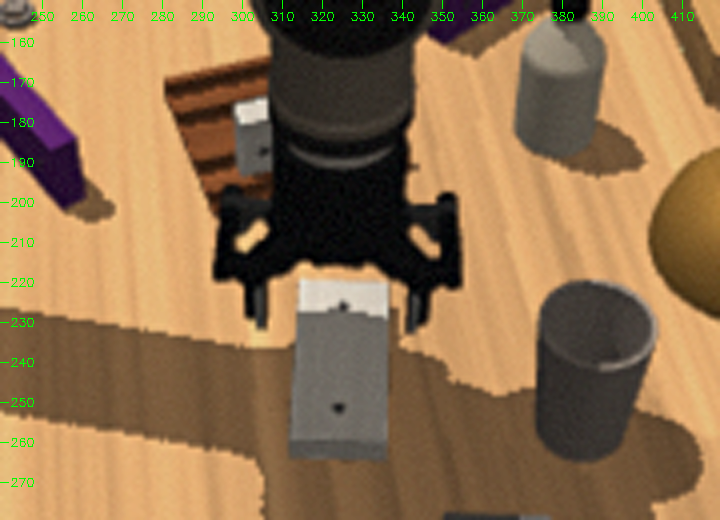

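Call:
play_rows(motion=[{"travel":[0.001,0.015,0],"turn":[0,0,0],"hand":0},{"travel":[0,0.01,0],"turn":[0,0,0],"hand":0},{"travel":[0,0,0],"turn":[0,0,0],"hand":0},{"travel":[0,0,0],"turn":[0,0,0],"hand":0},{"travel":[0,0,0],"turn":[0,0,0],"hand":0}])

```text
clock: 11.35
position: [523.5, 11.9, 25.6]
tcp_rot: [[0.985, 0.001, 0.174], [-0.174, -0.0, 0.985], [0.001, -1.0, 0.0]]
ft_force: [0.3, 0.0, 0.3]
finger_gap: 85.3
```

Call:
play_rows(motion=[{"travel":[0,0.01,0],"turn":[0,0,0],"hand":0},{"travel":[0,0.008,0],"turn":[0,0,0],"hand":0},{"travel":[0,0.004,0],"turn":[0,0,0],"hand":0},{"travel":[0,0.001,0],"turn":[0,0,0],"hand":0},{"travel":[0,0,0],"turn":[0,0,0],"hand":0}])

```text
clock: 11.85
position: [522.8, 11.9, 1.5]
tcp_rot: [[0.985, -0.001, 0.174], [-0.174, 0.0, 0.985], [-0.001, -1.0, 0.0]]
ft_force: [0.5, -0.3, 0.3]
finger_gap: 85.4
```

Call:
play_rows(motion=[{"travel":[0,0,0],"turn":[0,0,0],"hand":1},{"travel":[0,0,0],"turn":[0,0,0],"hand":1},{"travel":[0,0,0],"turn":[0,0,0],"hand":1},{"travel":[0,0,0],"turn":[0,0,0],"hand":1},{"travel":[0,0,0],"turn":[0,0,0],"hand":1}])

```text
clock: 12.35
position: [522.6, 12.0, 2.4]
tcp_rot: [[0.985, -0.001, 0.174], [-0.174, 0.0, 0.985], [-0.001, -1.0, 0.0]]
ft_force: [-2.0, -0.2, 4.9]
finger_gap: 58.5
```

```bash
python3 snap.py wrist w8;  python3 snap.py side d8 240 150 180 130 4
```

```text
12.4 [522.567  12.027   2.364] [ 0.985 -0.174 -0.001] [-0.001  0.    -1.   ] [-2.185  0.981  5.344] 58.25874687913298 [ -7.089  36.349 102.051   0.007  41.635   2.902]
12.45 [522.563  12.052   2.363] [ 0.985 -0.174 -0.001] [-0.001  0.    -1.   ] [-1.607 -0.51   5.359] 58.56330731205506 [ -7.087  36.349 102.052   0.009  41.634   2.902]
```

View pics/w8.png

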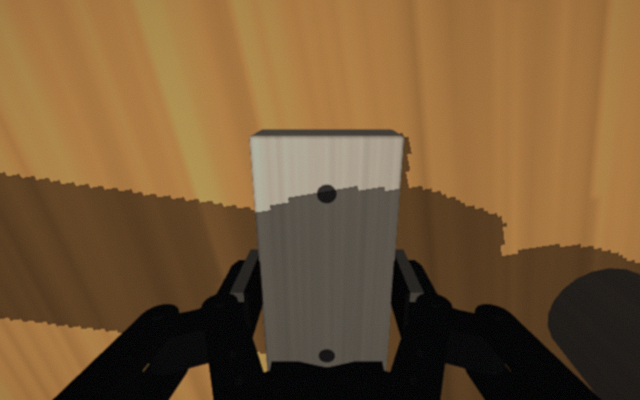

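View pics/d8.png

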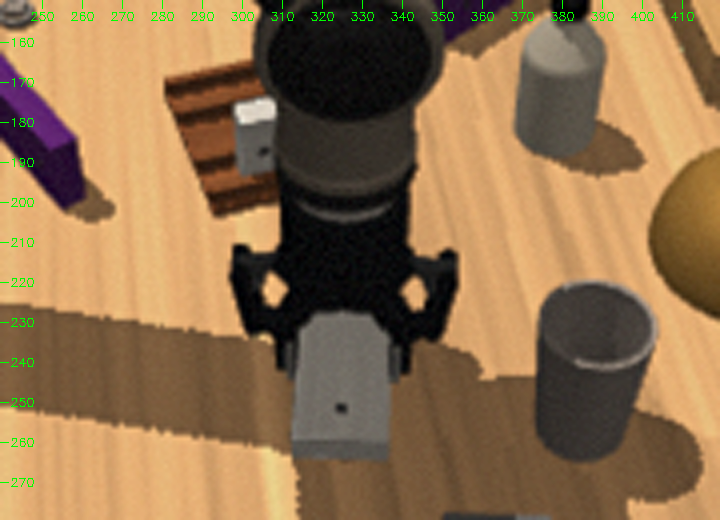

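```bash
python3 - <<'E'
from h import *
import pickle
np.set_printoptions(precision=1,suppress=True)
f=pickle.load(open("w8.pkl","rb"))
for p in [(327,193.5),(327,355.5),(251.5,137),(404.5,136.5)]: print(onplane(f,p,22)[:2])
d=pickle.load(open("d8.pkl","rb"))
for p in [(240+293/4-.5,150+440/4-.5),(240+389/4-.5,150+440/4-.5),(240+342/4-.5,150+408/4-.5)]: print("d",onplane(d,p,22)[:2])
E
```

```text
[530.1  52.4]
[515.7 -29.8]
[505.5  79.9]
[563.3  69.9]
d [484.2 -50.1]
d [541.7 -57.9]
d [517.  -30.1]
```

Call:
play_rows(motion=[{"travel":[0,-0.015,0],"turn":[0,0,0],"hand":1},{"travel":[0,-0.035,0],"turn":[0,0,0],"hand":1},{"travel":[0,-0.04,0],"turn":[0,0,0],"hand":1},{"travel":[0,-0.04,0],"turn":[0,0,0],"hand":1},{"travel":[0,0,-0.03],"turn":[0,0,0],"hand":1}])

```text
clock: 12.95
position: [521.0, -16.0, 136.9]
tcp_rot: [[0.985, 0.01, 0.17], [-0.17, -0.0, 0.985], [0.01, -1.0, 0.001]]
ft_force: [2.1, -1.4, -6.0]
finger_gap: 58.4
```

Call:
play_rows(motion=[{"travel":[0.01,0,-0.04],"turn":[0,0,0],"hand":1},{"travel":[0.02,0,-0.04],"turn":[0,0,0],"hand":1},{"travel":[0.02,0,-0.04],"turn":[0,0,0],"hand":1},{"travel":[0.02,0,-0.03],"turn":[0,0,0],"hand":1},{"travel":[0.02,0,-0.01],"turn":[0,0,0],"hand":1}])

```text
clock: 13.45
position: [578.0, -194.2, 130.9]
tcp_rot: [[0.984, -0.002, 0.177], [-0.177, -0.0, 0.984], [-0.002, -1.0, -0.001]]
ft_force: [1.1, 1.5, -5.5]
finger_gap: 58.3
```

Call:
play_rows(motion=[{"travel":[0,0.015,0],"turn":[0,0,0],"hand":1},{"travel":[0,0.01,0],"turn":[0,0,0],"hand":1},{"travel":[0,0,0],"turn":[0,0,0],"hand":1},{"travel":[0,0,0],"turn":[0,0,0],"hand":1},{"travel":[0,0,0],"turn":[0,0,0],"hand":1}])

```text
clock: 13.95
position: [578.8, -190.5, 107.4]
tcp_rot: [[0.985, 0.001, 0.173], [-0.173, -0.0, 0.985], [0.001, -1.0, -0.0]]
ft_force: [0.2, -0.3, -4.8]
finger_gap: 58.4
```

```bash
python3 snap.py wrist w9;  python3 snap.py side d9 300 230 120 165 3.6; python3 snap.py scene s9 190 80 120 120 5
```

```text
14.0 [ 578.893 -190.578  107.546] [ 0.985 -0.173  0.001] [ 0.001 -0.    -1.   ] [-0.329  0.33  -5.003] 58.376626228223394 [-25.426  34.877  82.732   0.004  62.323 -15.459]
14.05 [ 578.905 -190.655  107.583] [ 0.985 -0.173  0.001] [ 0.001 -0.    -1.   ] [-1.093  0.18  -5.643] 58.135508172514086 [-25.431  34.876  82.729   0.003  62.323 -15.46 ]
14.1 [ 578.856 -190.69   107.501] [ 0.985 -0.173  0.001] [ 0.001 -0.    -1.   ] [-0.62   0.405 -4.262] 58.45884553055054 [-25.436  34.881  82.733   0.003  62.321 -15.46 ]
```

View pics/w9.png

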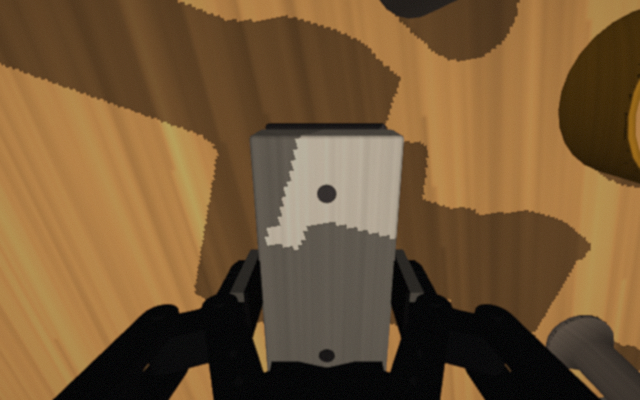

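View pics/d9.png

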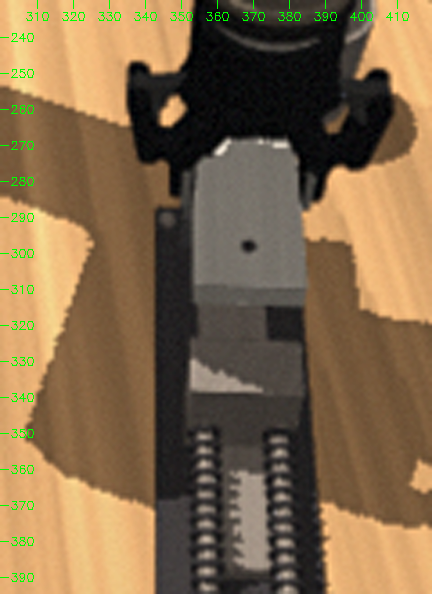

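View pics/s9.png

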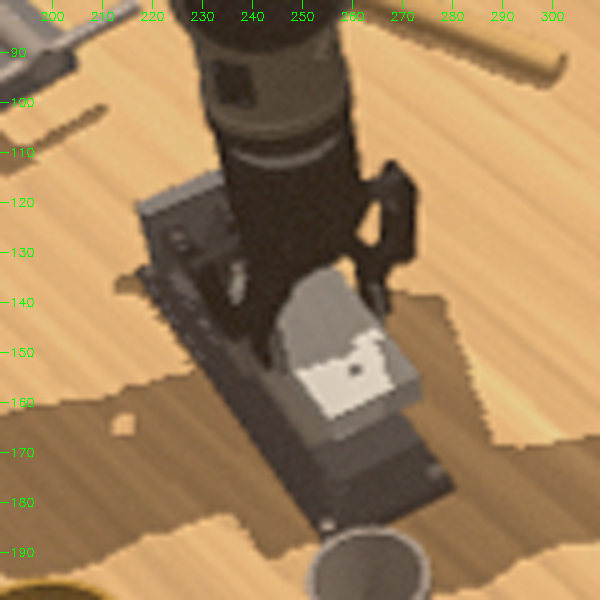

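Call:
play_rows(motion=[{"travel":[0.0007,0.02,0],"turn":[0,0,0],"hand":1},{"travel":[0,0.015,0],"turn":[0,0,0],"hand":1},{"travel":[0,0.009,0],"turn":[0,0,0],"hand":1},{"travel":[0,0,0],"turn":[0,0,0],"hand":1},{"travel":[0,0,0],"turn":[0,0,0],"hand":1}])

```text
clock: 14.6
position: [579.7, -191.1, 63.4]
tcp_rot: [[0.985, 0.001, 0.174], [-0.174, -0.0, 0.985], [0.001, -1.0, -0.0]]
ft_force: [0.4, -0.1, -4.5]
finger_gap: 58.8
```

Call:
play_rows(motion=[{"travel":[0,0,-0.008],"turn":[0,0,0],"hand":1},{"travel":[0,0,-0.008],"turn":[0,0,0],"hand":1},{"travel":[0,0,-0.008],"turn":[0,0,0],"hand":1},{"travel":[0,0,0],"turn":[0,0,0],"hand":1},{"travel":[0,0,0],"turn":[0,0,0],"hand":1}])

```text
clock: 15.1
position: [575.8, -214.7, 63.5]
tcp_rot: [[0.985, 0.002, 0.174], [-0.174, -0.0, 0.985], [0.002, -1.0, 0.0]]
ft_force: [2.1, 5.4, -2.6]
finger_gap: 58.5
```

```bash
python3 snap.py side d10 300 230 120 165 3.6; python3 snap.py scene s10 190 80 120 120 5
```

```text
15.15 [ 575.819 -214.569   63.515] [ 0.985 -0.174  0.002] [ 0.002 -0.    -1.   ] [ 2.197  5.231 -1.556] 58.453856113608396 [-27.604  38.319  84.153   0.057  57.428 -17.624]
15.2 [ 575.829 -214.423   63.51 ] [ 0.985 -0.174  0.002] [ 0.002 -0.    -1.   ] [ 2.639  4.833 -2.463] 58.49029331854399 [-27.591  38.319  84.154   0.057  57.434 -17.619]
```

View pics/d10.png

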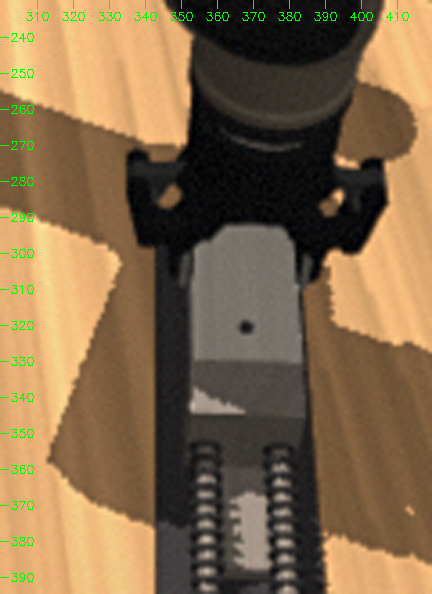

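View pics/s10.png

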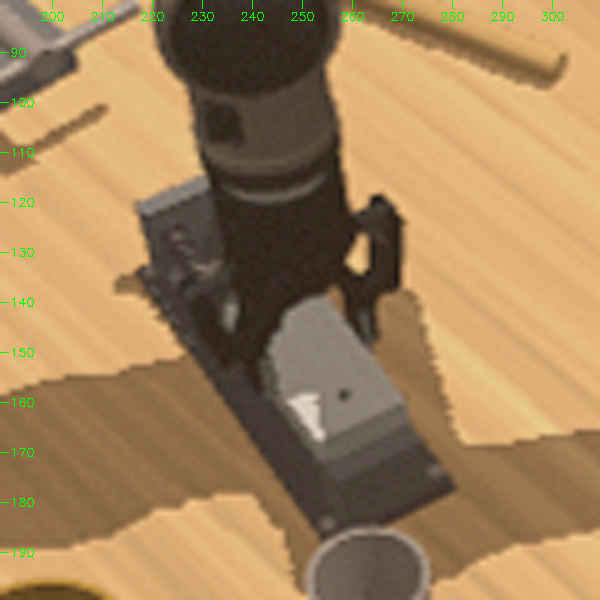

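Call:
play_rows(motion=[{"travel":[0,0,-0.008],"turn":[0,0,0],"hand":1},{"travel":[0,0,-0.008],"turn":[0,0,0],"hand":1},{"travel":[0,0,-0.006],"turn":[0,0,0],"hand":1},{"travel":[0,0,-0.005],"turn":[0,0,0],"hand":1},{"travel":[0,0,0],"turn":[0,0,0],"hand":1}])

```text
clock: 15.7
position: [571.2, -240.7, 63.5]
tcp_rot: [[0.985, 0.002, 0.174], [-0.174, 0.001, 0.985], [0.002, -1.0, 0.001]]
ft_force: [3.6, 7.3, -0.6]
finger_gap: 58.4
```

```bash
python3 snap.py side d11 300 230 120 165 3.6; python3 snap.py scene s11 190 80 120 120 5; python3 snap.py wrist w11
```

```text
15.75 [ 571.222 -240.479   63.483] [ 0.985 -0.174  0.002] [ 0.002  0.001 -1.   ] [ 4.098  7.453 -1.115] 58.46368378134256 [-29.961  38.802  83.162   0.114  57.97  -20.017]
15.8 [ 571.248 -240.344   63.483] [ 0.985 -0.174  0.002] [ 0.002  0.001 -1.   ] [ 3.358  7.112 -0.807] 58.30662066354585 [-29.949  38.801  83.164   0.115  57.973 -20.014]
15.85 [ 571.251 -240.239   63.473] [ 0.985 -0.173  0.002] [ 0.002  0.001 -1.   ] [ 2.986  6.541 -0.331] 58.522194832549836 [-29.941  38.799  83.17    0.117  57.971 -20.012]
```

View pics/s11.png

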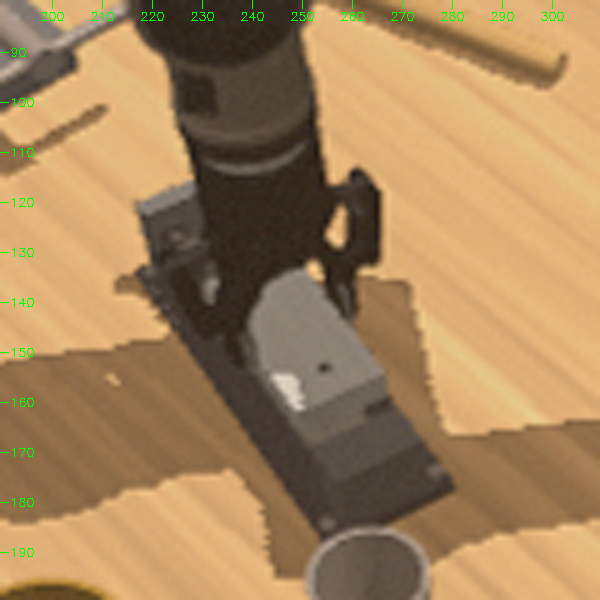

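View pics/w11.png

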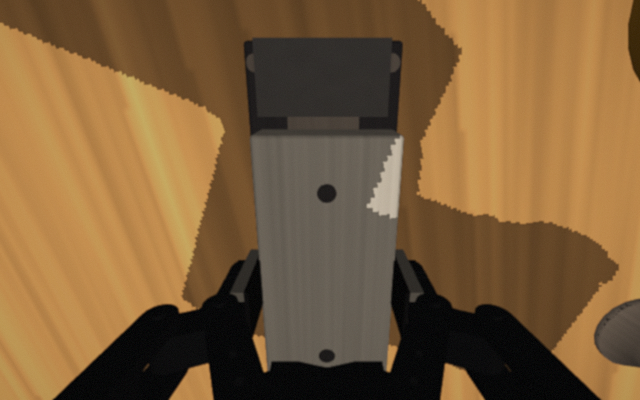

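```bash
python3 - <<'E'
from h import *
import pickle
np.set_printoptions(precision=1,suppress=True)
xf=np.array([-.1736,-.9848]);yf=np.array([.9848,-.1736]);o=np.array([568.7,-252.3])
fx=lambda P:np.array([(P[:2]-o)@xf,(P[:2]-o)@yf])
f=pickle.load(open("w11.pkl","rb"))
for n,p,z in [("lipL",(256,117.5),55),("lipR",(391,117.5),55),("backL",(252,38.5),55),("backR",(393,38.5),55),("hole",(327,193.5),83),("hole2",(327,355.5),83),("tailL",(251.5,137),83),("tailR",(404,136.5),83)]:
    P=onplane(f,p,z);print(n,P[:2],fx(P))
E
```

```text
lipL [ 551.3 -166.9] [-81.1 -31.9]
lipR [ 612.8 -177.8] [-81.   30.5]
backL [ 557.7 -134.5] [-114.1  -31.3]
backR [ 617.3 -145. ] [-114.1   29.2]
hole [ 578.7 -200. ] [-53.2   0.8]
hole2 [ 564.3 -282.2] [30.3  0.8]
tailL [ 554.1 -172.5] [-76.1 -28.2]
tailR [ 611.8 -182.5] [-76.2  30.4]
```

Call:
play_rows(motion=[{"travel":[-0.001,0.008,0],"turn":[0,0,0],"hand":1},{"travel":[0,0.008,0],"turn":[0,0,0],"hand":1},{"travel":[0,0.008,0],"turn":[0,0,0],"hand":1},{"travel":[0,0.007,0],"turn":[0,0,0],"hand":1},{"travel":[0,0,0],"turn":[0,0,0],"hand":1}])

```text
clock: 16.35
position: [569.5, -239.6, 31.4]
tcp_rot: [[0.985, -0.0, 0.174], [-0.174, 0.002, 0.985], [-0.001, -1.0, 0.002]]
ft_force: [2.4, 6.8, -3.7]
finger_gap: 58.6
```

```bash
python3 snap.py side d12 300 230 120 165 3.6; python3 snap.py scene s12 190 80 120 120 5; python3 snap.py wrist w12
```

```text
16.4 [ 569.5   -239.559   31.477] [ 0.985 -0.174 -0.001] [-0.     0.002 -1.   ] [ 2.522  7.956 -5.408] 58.46033548697287 [-29.964  41.073  84.679   0.114  54.33  -20.038]
16.45 [ 569.546 -239.547   31.504] [ 0.985 -0.174 -0.001] [-0.     0.002 -1.   ] [ 2.872  6.546 -5.702] 58.303828779377916 [-29.963  41.072  84.678   0.117  54.328 -20.039]
16.5 [ 569.525 -239.555   31.488] [ 0.985 -0.174 -0.001] [-0.     0.002 -1.   ] [ 2.129  7.152 -6.411] 58.70682670557143 [-29.965  41.072  84.679   0.118  54.327 -20.039]
```

View pics/s12.png

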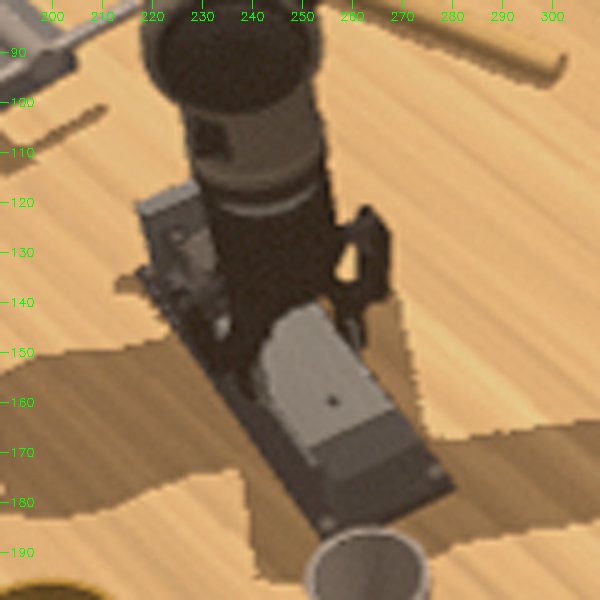

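View pics/w12.png

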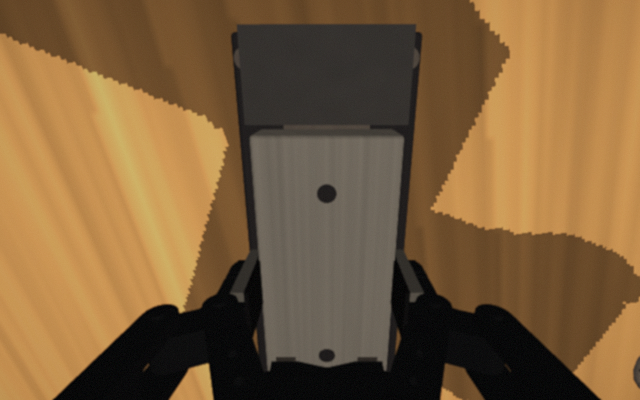

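Call:
play_rows(motion=[{"travel":[0,0.002,0],"turn":[0,0,0],"hand":1},{"travel":[0,0.0015,0],"turn":[0,0,0],"hand":1},{"travel":[0,0.001,0],"turn":[0,0,0],"hand":1},{"travel":[0,0,0],"turn":[0,0,0],"hand":1},{"travel":[0,0,0],"turn":[0,0,0],"hand":1}])

```text
clock: 17.0
position: [569.8, -239.8, 27.9]
tcp_rot: [[0.985, 0.0, 0.174], [-0.174, 0.001, 0.985], [0.0, -1.0, 0.001]]
ft_force: [1.7, 8.1, -1.0]
finger_gap: 58.6
```

Call:
play_rows(motion=[{"travel":[0,0.0005,0],"turn":[0,0,0],"hand":1},{"travel":[0,0.0005,0],"turn":[0,0,0],"hand":1},{"travel":[0,0,0],"turn":[0,0,0],"hand":1},{"travel":[0,0,0],"turn":[0,0,0],"hand":1},{"travel":[0,0,0],"turn":[0,0,0],"hand":1}])

```text
clock: 17.5
position: [569.8, -239.8, 27.0]
tcp_rot: [[0.985, 0.001, 0.173], [-0.173, 0.001, 0.985], [0.0, -1.0, 0.001]]
ft_force: [1.4, 8.1, 0.7]
finger_gap: 58.5
```

Call:
play_rows(motion=[{"travel":[0,0,0.003],"turn":[0,0,0],"hand":1},{"travel":[0,0,0.003],"turn":[0,0,0],"hand":1},{"travel":[0,0,0.003],"turn":[0,0,0],"hand":1},{"travel":[0,0,0.002],"turn":[0,0,0],"hand":1},{"travel":[0,0,0],"turn":[0,0,0],"hand":1}])

```text
clock: 18.0
position: [571.7, -229.0, 26.9]
tcp_rot: [[0.985, 0.0, 0.173], [-0.173, 0.001, 0.985], [0.0, -1.0, 0.001]]
ft_force: [0.7, 8.0, -0.4]
finger_gap: 58.5
```

Call:
play_rows(motion=[{"travel":[0,0.0005,0.001],"turn":[0,0,0],"hand":1},{"travel":[0,0,0.001],"turn":[0,0,0],"hand":1},{"travel":[0,0,0.001],"turn":[0,0,0],"hand":1},{"travel":[0,0,0],"turn":[0,0,0],"hand":1},{"travel":[0,0,0],"turn":[0,0,0],"hand":1}])

```text
clock: 18.5
position: [572.1, -227.5, 26.4]
tcp_rot: [[0.985, 0.001, 0.174], [-0.174, -0.0, 0.985], [0.001, -1.0, -0.0]]
ft_force: [-0.2, 3.5, 4.9]
finger_gap: 58.5
```

Call:
play_rows(motion=[{"travel":[0,0,0.001],"turn":[0,0,0],"hand":1},{"travel":[0,0,0.001],"turn":[0,0,0],"hand":1},{"travel":[0,0,0],"turn":[0,0,0],"hand":1},{"travel":[0,0,0],"turn":[0,0,0],"hand":1},{"travel":[0,0,0],"turn":[0,0,0],"hand":1}])

```text
clock: 19.0
position: [572.1, -227.5, 26.4]
tcp_rot: [[0.985, 0.001, 0.174], [-0.174, -0.003, 0.985], [0.001, -1.0, -0.003]]
ft_force: [-3.6, -4.4, 3.9]
finger_gap: 58.3
```

```bash
python3 snap.py side d13 300 230 120 165 3.6; python3 snap.py scene s13 190 80 120 120 5; python3 snap.py wrist w13
```

```text
19.05 [ 572.107 -227.463   26.451] [ 0.985 -0.174  0.001] [ 0.001 -0.003 -1.   ] [-2.972 -4.451  4.224] 58.53637188172921 [-28.74   41.208  85.417  -0.171  53.264 -18.634]
19.1 [ 572.109 -227.456   26.439] [ 0.985 -0.174  0.001] [ 0.001 -0.003 -1.   ] [-3.373 -4.636  4.507] 58.35000534095741 [-28.739  41.209  85.417  -0.172  53.262 -18.636]
19.15 [ 572.111 -227.432   26.403] [ 0.985 -0.174  0.001] [ 0.001 -0.003 -1.   ] [-3.853 -4.054  5.065] 58.63632145359185 [-28.738  41.212  85.418  -0.169  53.261 -18.634]
```

View pics/d13.png

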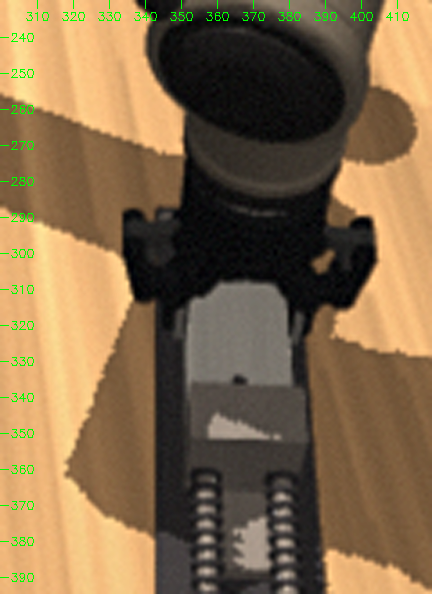

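View pics/w13.png

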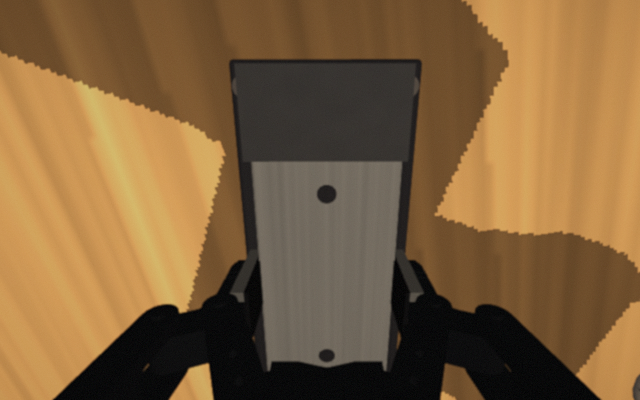

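Call:
play_rows(motion=[{"travel":[0,0,-0.001],"turn":[0,0,0],"hand":1},{"travel":[0,0,0],"turn":[0,0,0],"hand":0},{"travel":[0,0,0],"turn":[0,0,0],"hand":0},{"travel":[0,0,0],"turn":[0,0,0],"hand":0},{"travel":[0,0,0],"turn":[0,0,0],"hand":0}])

```text
clock: 19.65
position: [572.2, -226.3, 25.7]
tcp_rot: [[0.985, 0.0, 0.174], [-0.174, -0.0, 0.985], [0.0, -1.0, -0.0]]
ft_force: [-0.4, 0.9, 0.2]
finger_gap: 85.3
```

Call:
play_rows(motion=[{"travel":[0,0,0],"turn":[0,0,0],"hand":0},{"travel":[0,-0.01,0],"turn":[0,0,0],"hand":0},{"travel":[0,-0.02,0],"turn":[0,0,0],"hand":0},{"travel":[0,-0.03,0],"turn":[0,0,0],"hand":0},{"travel":[0,-0.04,0],"turn":[0,0,0],"hand":0}])

```text
clock: 20.15
position: [571.2, -225.7, 126.1]
tcp_rot: [[0.985, -0.003, 0.174], [-0.174, 0.002, 0.985], [-0.003, -1.0, 0.001]]
ft_force: [-0.3, 0.2, 0.1]
finger_gap: 85.2
```

Call:
play_rows(motion=[{"travel":[0,-0.04,0],"turn":[0,0,0],"hand":1},{"travel":[0,0,0.04],"turn":[0,0,0],"hand":1},{"travel":[0,0,0.04],"turn":[0,0,0],"hand":1},{"travel":[0,0,0],"turn":[0,0,0],"hand":1},{"travel":[0,0,0],"turn":[0,0,0],"hand":1}])

```text
clock: 20.65
position: [586.2, -146.7, 166.6]
tcp_rot: [[0.985, 0.001, 0.172], [-0.172, -0.001, 0.985], [0.001, -1.0, -0.0]]
ft_force: [-0.3, -0.8, -0.0]
finger_gap: 12.3
```

```bash
python3 snap.py side d14 300 230 120 165 3.6; python3 snap.py scene s14 190 80 120 120 5; python3 snap.py wrist w14
```

```text
20.7 [ 586.028 -147.632  166.323] [ 0.985 -0.173  0.001] [ 0.001 -0.001 -1.   ] [ 0.    -0.419 -0.359] 4.8838822989363795 [-21.391  30.954  79.663  -0.022  69.342 -11.427]
20.75 [ 585.927 -148.182  166.111] [ 0.985 -0.174  0.   ] [ 0. -0. -1.] [ 0.073 -0.37   0.141] 0.29982336134565407 [-21.445  30.975  79.661  -0.02   69.335 -11.421]
20.8 [ 585.85 -148.44  165.92] [ 0.985 -0.175  0.   ] [ 0. -0. -1.] [0.475 0.25  0.172] 0.00904083096079905 [-21.474  30.992  79.664  -0.014  69.33  -11.414]
```

View pics/d14.png

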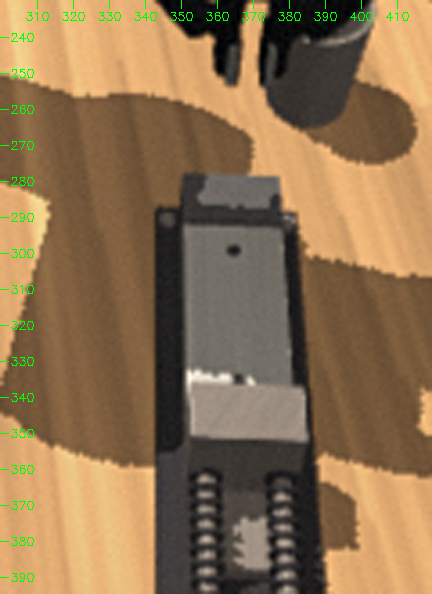

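View pics/s14.png

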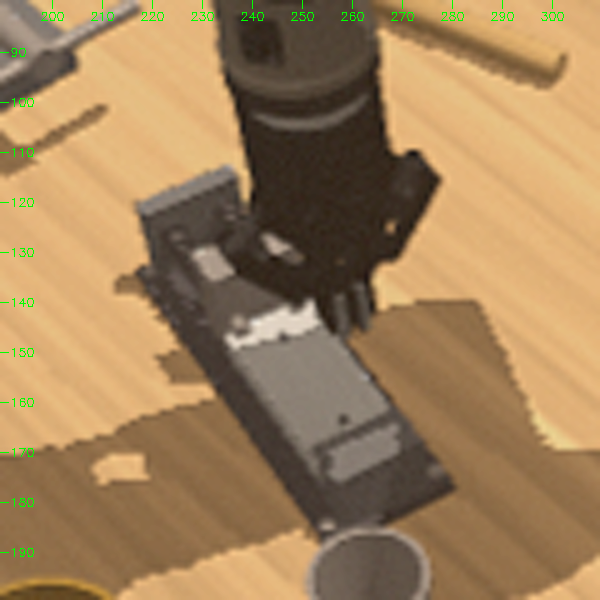

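View pics/w14.png

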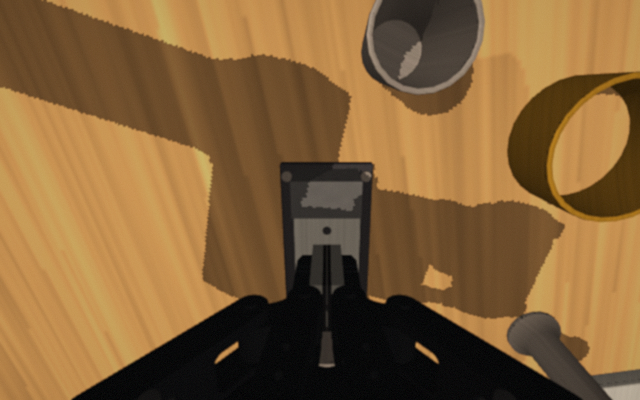

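```bash
python3 - <<'E'
from h import *
import pickle
np.set_printoptions(precision=1,suppress=True)
xf=np.array([-.1736,-.9848]);yf=np.array([.9848,-.1736]);o=np.array([568.7,-252.3])
fx=lambda P:np.array([(P[:2]-o)@xf,(P[:2]-o)@yf])
d=pickle.load(open("d14.pkl","rb"));s=pickle.load(open("s14.pkl","rb"))
for n,f,p,z in [("holeD",d,(364.5,298.9),46),("holeS",s,(258.3,163.1),46),("hole2S",s,(246.1,146.9),46),("jawD",d,(352.3,335.9),92),("jawD",d,(384.8,337.3),92)]:
    print(n,fx(onplane(f,p,z)))
E
```

```text
holeD [-66.6   0.3]
holeS [-65.5   0.1]
hole2S [15.7  0.8]
jawD [ 41.8 -30. ]
jawD [41.9 31. ]
```

Call:
play_rows(motion=[{"travel":[0.001,0.02,-0.04],"turn":[0,0,0],"hand":1},{"travel":[0,0.03,-0.04],"turn":[0,0,0],"hand":1},{"travel":[0,0.03,0],"turn":[0,0,0],"hand":1},{"travel":[0,0.025,0],"turn":[0,0,0],"hand":1},{"travel":[0,0,0],"turn":[0,0,0],"hand":1}])

```text
clock: 21.3
position: [570.3, -226.8, 57.0]
tcp_rot: [[0.984, -0.007, 0.176], [-0.176, 0.004, 0.984], [-0.007, -1.0, 0.002]]
ft_force: [-0.5, 0.7, -0.5]
finger_gap: 0.1
```

Call:
play_rows(motion=[{"travel":[0,0,0],"turn":[0,0,0],"hand":1},{"travel":[0,0.004,0],"turn":[0,0,0],"hand":1},{"travel":[0,0.003,0],"turn":[0,0,0],"hand":1},{"travel":[0,0,0],"turn":[0,0,0],"hand":1},{"travel":[0,0,0],"turn":[0,0,0],"hand":1}])

```text
clock: 21.8
position: [573.3, -226.3, 54.3]
tcp_rot: [[0.985, 0.001, 0.173], [-0.173, -0.0, 0.985], [0.001, -1.0, -0.0]]
ft_force: [0.6, -0.5, -0.3]
finger_gap: 0.1
```

Call:
play_rows(motion=[{"travel":[0,0.002,0],"turn":[0,0,0],"hand":1},{"travel":[0,0.001,0],"turn":[0,0,0],"hand":1},{"travel":[0,0.001,0],"turn":[0,0,0],"hand":1},{"travel":[0,0,0],"turn":[0,0,0],"hand":1},{"travel":[0,0,0],"turn":[0,0,0],"hand":1}])

```text
clock: 22.3
position: [573.1, -226.4, 49.7]
tcp_rot: [[0.985, -0.0, 0.174], [-0.174, 0.0, 0.985], [-0.0, -1.0, 0.0]]
ft_force: [0.5, 0.5, 0.8]
finger_gap: 0.0
```

Call:
play_rows(motion=[{"travel":[0,0.001,0],"turn":[0,0,0],"hand":1},{"travel":[0,0.001,0],"turn":[0,0,0],"hand":1},{"travel":[0,0.001,0],"turn":[0,0,0],"hand":1},{"travel":[0,0,0],"turn":[0,0,0],"hand":1},{"travel":[0,0,0],"turn":[0,0,0],"hand":1}])

```text
clock: 22.8
position: [573.0, -226.4, 46.7]
tcp_rot: [[0.985, -0.0, 0.174], [-0.174, 0.0, 0.985], [-0.0, -1.0, 0.0]]
ft_force: [-0.5, -0.1, 0.1]
finger_gap: 0.1
```

Call:
play_rows(motion=[{"travel":[0,0.001,0],"turn":[0,0,0],"hand":1},{"travel":[0,0.001,0],"turn":[0,0,0],"hand":1},{"travel":[0,0,0],"turn":[0,0,0],"hand":1},{"travel":[0,0,0],"turn":[0,0,0],"hand":1},{"travel":[0,0,0],"turn":[0,0,0],"hand":1}])

```text
clock: 23.3
position: [573.3, -226.5, 46.1]
tcp_rot: [[0.985, 0.001, 0.174], [-0.174, -0.0, 0.985], [0.001, -1.0, -0.0]]
ft_force: [-2.1, 1.3, 8.5]
finger_gap: 0.1
```

Call:
play_rows(motion=[{"travel":[0,-0.02,0],"turn":[0,0,0],"hand":1},{"travel":[0,-0.04,0],"turn":[0,0,0],"hand":1},{"travel":[0,-0.04,0],"turn":[0,0,0],"hand":1},{"travel":[-0.04,-0.02,0],"turn":[0,0,0],"hand":1},{"travel":[-0.04,0,0],"turn":[0,0,0],"hand":1}])

```text
clock: 23.8
position: [495.3, -213.3, 167.9]
tcp_rot: [[0.985, 0.006, 0.173], [-0.173, -0.004, 0.985], [0.007, -1.0, -0.003]]
ft_force: [-1.3, -0.5, 0.3]
finger_gap: 0.1
```

Call:
play_rows(motion=[{"travel":[-0.04,0,0],"turn":[0,0,0],"hand":1},{"travel":[0,0,0],"turn":[0,0,0],"hand":1},{"travel":[0,0,0],"turn":[0,0,0],"hand":1},{"travel":[0,0,0],"turn":[0,0,0],"hand":1},{"travel":[0,0,0],"turn":[0,0,0],"hand":1}])

```text
clock: 24.3
position: [456.0, -206.0, 164.8]
tcp_rot: [[0.985, 0.001, 0.173], [-0.173, -0.0, 0.985], [0.001, -1.0, -0.0]]
ft_force: [-0.4, -0.4, -0.2]
finger_gap: 0.2
```

```bash
python3 snap.py side d15; python3 snap.py scene s15 190 80 120 120 5
```

```text
24.35 [ 455.801 -205.847  164.593] [ 0.985 -0.173  0.   ] [ 0. -0. -1.] [ 0.475  0.626 -0.498] 0.07472879708954576 [-33.096  20.817  96.944   0.008  62.219 -23.123]
24.4 [ 455.65  -205.743  164.541] [ 0.985 -0.173  0.   ] [ 0.  0. -1.] [-0.632  0.43  -0.588] 0.05024043550116642 [-33.096  20.81   96.965   0.009  62.218 -23.125]
```

View pics/d15.png

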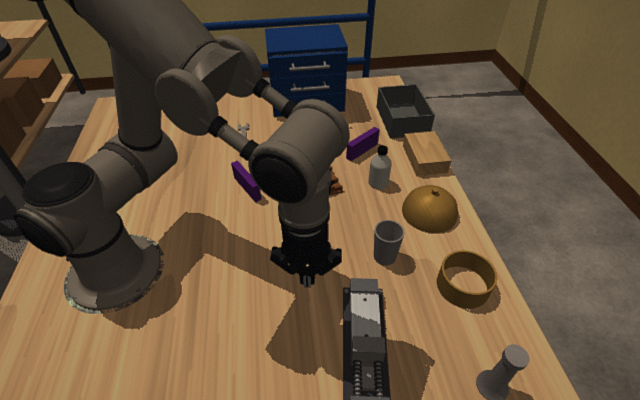

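View pics/s15.png

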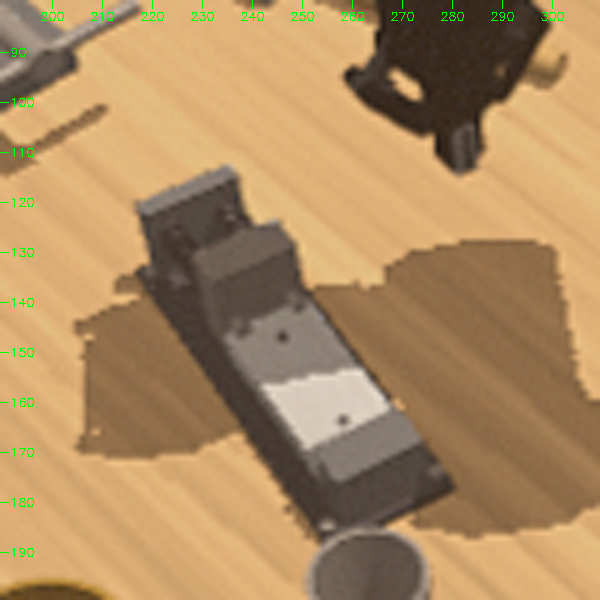

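The scene picture shows the slab flat between the lip and the pressed-back jaw. Its holes are at (246,147) and (258,163), and the arm is clear. In the side picture the cup (387,245) and bottle (380,170) stand as before. I'm handing in.

```bash
python3 -c "
from station import ticket
print(ticket.finish_job())"
```

```text
the job is handed in; nothing more can be done
None
```

The long slab is loaded in the drilling fixture, and I handed the job in at about 24 s with the arm clear. The hand-in reports no verdict. To get there, I lifted the slab from the rack, stood it on the bench, tipped it flat and regrasped it across the 60. I then pressed the jaw back with it above the lip, lowered it and slid it home against the stop. After letting go I pressed its top down.

**Last checks:**
- **Position:** the hole positions put the slab centre at about x = -25 mm and y = 0.4 mm in the fixture frame. It was in line with the rail to within about 1 degree.
- **Height:** the press touched the slab's top at 46.1 mm with 8.5 N, so it lies on the rail (46 mm expected).
- **Home at the stop:** the slab stopped moving and the force reversed when I pushed it further. The pictures show its end under the lip.
- **Jaw:** I measured it about 27 mm back, against 25 mm expected; that is within the 2 mm camera calibration. I did not measure its force on the slab directly, but the spring gives about 6.5 N there.
- **Bystanders:** the cup and bottle look unmoved in the last side picture. The short slab is hidden by the arm there; it was last seen standing in its slot after the regrasp, and the arm did not go near it again.

No check failed.

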